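# Turn the filter round and load the cassette into the bench air cleaner

## Robot

A 6-joint arm with a two-finger parallel gripper is mounted at the origin on the work surface. World frame = base frame: x ahead of the robot, y to its left, z up, the work surface at z = 0. Lengths are in m, angles in rad, forces in N, time in s.
With the tool pointing down it reaches from about 0.35 to 0.875 m from the base axis. Payload 4.2 kg.
Tool frame: the origin (TCP) lies at the very end of the fingers, on their centre line; the grasp point (between the pads) lies 19 mm behind it (grip_point_offset is the distance from the TCP to the grasp point, in m); z points along the fingers, y is the direction in which the jaws open and shut (so a half turn about z gives the same grasp; the last joint's range is limited). The gripper opens to 85 mm and grips with 20 to 120 N. Pads are 22 mm wide; open, the fingers measure 114 mm over their backs; the gripper's body (76 mm by 85 mm) begins 54 mm behind the grasp point. The pads swing forward as they close: fully open they stand 13 mm farther back than shut.
Start: joints at [-1.005, 0.385, 0.008, 0, -1.194, -0.259], TCP at [0.189, -0.596, 0.231] pointing down, gripper open.
Joint ranges: [-3.14, 3.14], [-1.21, 2.06], [-1.07, 1.41], [-3.16, 2.05], [-2.99, -0.16], [-3.1, 3.1]. Speed limits (rad/s): [2.79, 2.79, 3.14, 3.14, 3.14, 3.14].

## Interface

Orientations are given as a 3x3 rotation matrix whose columns are the frame's x, y, z axes.
In Python, from station import * gives the robot as it stands.
- The arm moves only by the shell command python3 -m pendant 'ROWS' [FORCE]. ROWS is a JSON object of lists of equal length, an entry for each row: "twist": the turn, a rotation vector about the tool's x, y, z in degrees, a list of three; "delta_pos": the shift along the tool's x, y, z in cm, a list of three; "grip": the finger opening in cm, from 0 to 8.54. In form: {"twist": [[wx, wy, wz], ...], "delta_pos": [[dx, dy, dz], ...], "grip": [grip, ...]}. A call has 1 to 12 rows; each row is the pose to reach, as a shift and turn from the pose measured when the call began, along the tool's axes at that moment; what a row does not reach only later rows make up. A row lasts 1/10 s, in which the tool goes at most 50 mm and 8.59 degrees, less where a joint would pass 70% of its speed; a pose out of reach is approached as far as the arm can. A call with a gripper value outside its range is refused whole. The fingers move at their own pace and stop on an object; FORCE is the grip in N (left out, the last holds). Time passes only in rows, so rows that repeat a pose let the fingers close. It gives the time, the measured TCP pose, the force and the opening at its end, in the units of the state.
- state(): the state, without advancing time (a new reading comes with each control period).
- read_camera(name): name is "side" or "top"; returns a dict with "pixels" (384x512x3 uint8, red, green, blue), "depth" (384x512 float32, m along the optical axis (not along the pixel's ray), 0 where there is no reading), "intrinsics" (3x3 intrinsics, pixels), "world_from_camera" (4x4, takes a point from camera to world coordinates). Camera axes: x right, y down, z forward; pixel columns grow to the right and rows downward; lengths in m; the calibration is good to about 2 mm. A picture is of the moment at which its call begins.
- finish_job(): hands the job in, once; it reports no verdict.
The state is a dict: "t": time; "joint_positions": joint angles; "joint_vel": joint speeds; "joint_efforts": joint torques, N m; "eef_pos": TCP position; "ee_rot": TCP orientation; "force": force on the tool from outside, world axes, zero at the start; "ft_torque": the same for the moment, N m; "grip_width": opening from 0.0 (shut) to 1.0 (fully open).
Only numpy, scipy, OpenCV 4.12 (cv2) and the standard library are available. Lean on these libraries where they do the work, as an engineer would, in place of code of your own. Each camera call takes 0.05 s, during which the arm holds its last target.

## Task

The white filter sits the wrong way round in its orange cassette: lift it clear by its grip, give it a half turn so that the end with the blue key points to the air cleaner, and lower it back into the pocket. Then slide the cassette along the bench, without lifting it, into the air cleaner's slot until it is fully home. Leave the other things on the bench where they are.

Things in the scene. Friction and masses are not known exactly. Their poses are not given: they have to be found in the camera images.
- cleaner: Grey fixed air cleaner (mm). Origin: middle of the slot mouth, on the bench; x into the machine (sliding direction), y along the mouth, z up. Low dark dock 170 wide (y), x 0 to 60, 58 high; behind it, x 60 to 320, the body is 260 wide, 200 high (handle to 245). Two wings 20 high flare 30 degrees outwards from y 62 and -62 at the mouth to x -18, y about 72 and -72 (lead-in).
- slot_opening (a point): Middle of the dock's upper slot opening, at the mouth; axes as the cleaner's. The slot is an inverted T: low part y -62 to 62 (124 wide), z 0 to 22, the bench being its floor; above it an opening y -19 to 47, up to z 51 (all from the cleaner's origin), off-centre so that grip and key pass only with the key leading. A blue mark on the dock shows the key's side.
- slot_home (a point): Where the cassette's centre is when fully home: x 60, y 0, z 10 from the cleaner's origin; axes as the cleaner's. The slot ends at a solid stop at x 140: the cassette's leading edge is then against it and 20 mm of the cassette still stands out of the mouth.
- cassette: Loose flat cassette, orange frame, dark floor: 160 x 120 x 20 mm (x, y, z), 0.35 to 0.7 kg, flat on the bench before the slot. Origin: centre of underside; x is the sliding direction, at first within 0.2 rad of the slot's. Pocket in its middle 120 x 84 (x, y), 16 deep, floor 4 thick. End rims 20 wide, side rims 18. Slides on the bench with a few N; the plain rear end face (x -80) can be pushed.
- cassette_center (a point): Centre of the cassette, 10 mm above its underside; axes as the cassette's.
- insert_grip (a point): Middle of the grey square grip on the loose white filter (plate 116 x 80 x 16 mm, 0.16 to 0.26 kg, 2 mm play all round in the pocket, top flush with the frame). The grip is centred, 22 x 22 mm, 28 tall; this point is 14 below its top, 30 above the filter's underside. Grip from above across x or across y. x points to the blue-key end: at first opposite to the cassette's x, at the end along it.
- insert_bottom (a point): Centre of the filter's underside, straight below the grip; 4 mm above the cassette's underside when seated; axes as the grip's.
- insert_key (a point): Centre of the blue key block, 24 x 14 x 14 mm (x, y, z), on the filter's top: x 43, y 33, z 23 from the centre of the filter's underside. Correctly seated it is at x 43, y 33 from the cassette's origin.
- screwdriver: Bystander: screwdriver lying on the bench, about 200 mm long; origin about mid-length on its underside, handle towards -x. Sizes in mm. Leave alone.
- hammer: Bystander: hammer lying on the bench, about 260 mm long; origin about mid-length on its underside, handle towards -x. Sizes in mm. Leave alone.
- jar: Bystander: amber jar, diameter 70, 90 high; origin centre of its underside. Sizes in mm. Leave alone.
- level: Bystander: red spirit level with black ends lying flat, 250 x 45 x 22 (along x, y, z); origin centre of its underside. Sizes in mm. Leave alone.
- parts_tray: Bystander: open blue parts tray 140 x 100 x 45; origin centre of its underside. Sizes in mm. Leave alone.
- offcut: Bystander: wooden offcut 150 x 90 x 38; origin centre of its underside. Sizes in mm. Leave alone.
Things that resemble listed ones, but are neither listed nor needed, are in the scene too. Several things look just like the cassette: the one meant starts farthest from the robot's base. What is shaped like the part that bears insert_grip but turquoise is not meant.

How it is judged:
By the outcome, as a careful person would: the job done as asked, in the order asked, and still so for the second after the job is handed in, with the robot touching nothing.
It also fails if it takes over 64 s, if anything falls off the work surface, if the arm or the gripper's body presses on something with over 40 N, if the wrist force passes 120 N, or if a joint passes its speed limit or range.

## Working session

There is one attempt and no reset: what is moved stays moved. The work goes in short steps, Python scripts to look and compute and a shell command to move; the robot and the scene stay as the last step left them, time stands still between calls to the robot, and variables do not carry over. Pictures are saved under pics/ and viewed, and the job is handed in when it is done.

```bash
ls; mkdir -p pics
python3 - <<'E'
from station import *
import cv2
s=state(); print({k:s[k] for k in('t','eef_pos','ee_rot','force','grip_width')})
for n in('top','side'):
    c=read_camera(n); cv2.imwrite(f'pics/{n}0.png',c['pixels'][:,:,::-1]); print(n,c['intrinsics'].tolist(),c['world_from_camera'].round(4).tolist())
E
```

```text
pics
{'t': 0.0, 'eef_pos': array([ 0.18860177, -0.59524331,  0.23023563]), 'ee_rot': array([[-9.53343373e-01, -3.01887194e-01, -7.31228612e-04],
       [-3.01888067e-01,  9.53341230e-01,  2.02350657e-03],
       [ 8.62396657e-05,  2.14984577e-03, -9.99997685e-01]]), 'force': array([-0.61178258,  0.42968553, -0.22080641]), 'grip_width': 0.9964663636524524}
top [[429.21870611929313, 0.0, 256.7532318060194], [0.0, 429.21870611929313, 193.52269138799824], [0.0, 0.0, 1.0]] [[-0.0386, -0.9791, 0.1997, 0.258], [-0.9993, 0.0379, -0.0077, -0.1377], [-0.0, -0.1999, -0.9798, 1.5181], [0.0, 0.0, 0.0, 1.0]]
side [[398.99720068834637, 0.0, 257.13350719471924], [0.0, 398.99720068834637, 189.61442494221808], [0.0, 0.0, 1.0]] [[0.9934, -0.0509, 0.1031, 0.3781], [-0.114, -0.5529, 0.8254, -1.3335], [0.015, -0.8317, -0.555, 0.8616], [0.0, 0.0, 0.0, 1.0]]
```

View pics/top0.png

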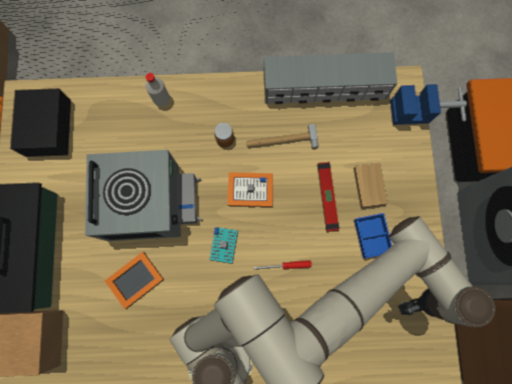

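View pics/side0.png

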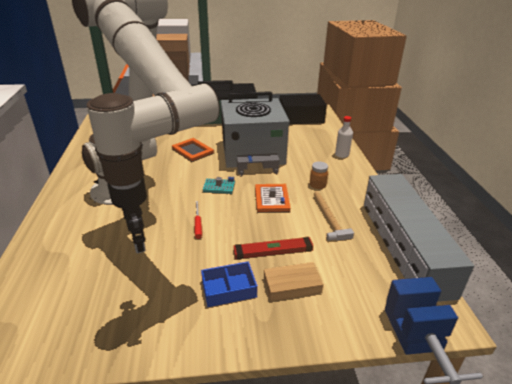

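The top view shows these candidates. Cassettes: orange with white filter at (250,189), and an empty orange frame at (134,280) that is nearer the base. Inserts: the white filter at (250,189), and a turquoise look-alike at (224,245). I choose (250,189), which is the farthest from the base and holds the white filter. I'll check that with a close crop.

```bash
cat > h.py <<'E'
from station import *
import cv2, numpy as np
def ray(c,uv):
    K=c['intrinsics'];T=c['world_from_camera']
    d=T[:3,:3]@np.linalg.solve(K,np.array([uv[0],uv[1],1.])); return T[:3,3],d
def onz(c,uv,z):
    o,d=ray(c,uv); return o+d*(z-o[2])/d[2]
def crop(c,x0,y0,x1,y1,f,name):
    im=c['pixels'][y0:y1,x0:x1,::-1]; cv2.imwrite(f'pics/{name}.png',cv2.resize(im,None,fx=f,fy=f,interpolation=cv2.INTER_CUBIC))
def mask(c,kind):
    h=cv2.cvtColor(c['pixels'],cv2.COLOR_RGB2HSV)
    r={'orange':((5,170,120),(17,255,255)),'blue':((105,120,60),(125,255,255)),'white':((0,0,190),(179,40,255))}[kind]
    return cv2.inRange(h,*[np.array(x,np.uint8) for x in r])
E
python3 - <<'E'
from h import *
c=read_camera('top'); crop(c,170,140,290,230,6,'top_c')
crop(c:=c,180,170,200,225,10,'x')
m=mask(c,'orange'); m[:150]=0;m[230:]=0;m[:,:220]=0;m[:,290:]=0
cs,_=cv2.findContours(m,cv2.RETR_EXTERNAL,cv2.CHAIN_APPROX_NONE)
k=max(cs,key=cv2.contourArea); 
P=np.array([onz(c,p[0],.02)[:2] for p in k],np.float32)
print('cassette',cv2.minAreaRect(P))
mb=mask(c,'blue')
n,l,st,ce=cv2.connectedComponentsWithStats(mb)
for i in range(1,n):
    if st[i,4]>5: print(st[i],ce[i],onz(c,ce[i],.034),onz(c,ce[i],.058))
s=read_camera('side'); crop(s,210,90,330,220,5,'side_c')
E
```

```text
cassette ((0.5808511972427368, -0.12583130598068237), (0.15710295736789703, 0.11959697306156158), 86.33251190185547)
[426  85  14  29 323] [432.47987616  98.9876161 ] [ 0.89166543 -0.81197366  0.034     ] [ 0.88141842 -0.80107024  0.058     ]
[400  86  23  36 574] [410.99303136 103.22299652] [ 0.87810468 -0.73080173  0.034     ] [ 0.86807697 -0.721211    0.058     ]
[392  97   6  25  88] [394.48863636 109.55681818] [ 0.85571162 -0.66744534  0.034     ] [ 0.84604604 -0.6588792   0.058     ]
[261 178   5   3  10] [262.6 179.3] [ 0.61126756 -0.17216201  0.034     ] [ 0.60555506 -0.17160544  0.058     ]
[181 205  12   3  35] [186.34285714 205.97142857] [0.52554359 0.09913015 0.034     ] [0.52121739 0.09529946 0.058     ]
[ 355  214   37   44 1141] [372.89658195 234.9491674 ] [ 0.39880087 -0.54539347  0.034     ] [ 0.39652431 -0.53880111  0.058     ]
[215 228   3   6  16] [216.  230.5] [ 0.43522152 -0.00313435  0.034     ] [ 0.43235598 -0.00531124  0.058     ]
```

View pics/top_c.png

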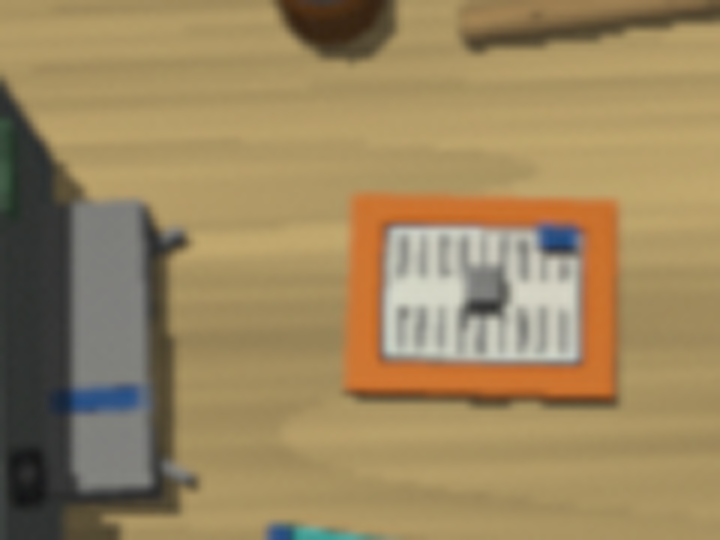

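View pics/side_c.png

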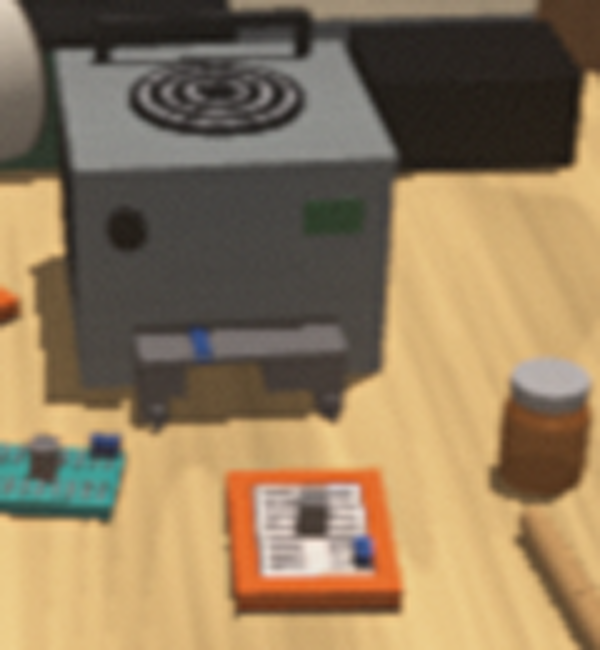

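The crops confirm the choice. The cassette at top (250,189) holds the white filter, with the grip at about (251,188). The key at (263,180) is on the end away from the cleaner, and the dock's blue mark is at (186,206). Next I'll measure the poses.

```bash
cat >> h.py <<'E'
def cloud(c):
    K=c['intrinsics'];T=c['world_from_camera'];d=c['depth']
    v,u=np.mgrid[:d.shape[0],:d.shape[1]]
    p=np.stack([(u-K[0,2])/K[0,0]*d,(v-K[1,2])/K[1,1]*d,d],-1)
    return p@T[:3,:3].T+T[:3,3]
def rect(P):
    return cv2.minAreaRect(np.asarray(P,np.float32)[:,:2])
E
python3 - <<'E'
from h import *
c=read_camera('top');P=cloud(c)
def reg(lo,hi,zl,zh):
    m=((P[...,:2]>lo)&(P[...,:2]<hi)).all(-1)&(P[...,2]>zl)&(P[...,2]<zh); return P[m]
Q=reg((.4,-.3),(.75,-.2),-.05,.05);print('bench z',Q[:,2].mean(),Q[:,2].std())
Q=reg((.35,.0),(.75,.45),.19,.21);print('body',rect(Q),len(Q))
Q=reg((.35,.0),(.75,.45),.045,.07);print('dock',rect(Q),len(Q),Q[:,2].mean()); 
Q=reg((.45,-.25),(.7,-.02),.012,.03);print('cass',rect(Q),len(Q),Q[:,2].mean())
Q=reg((.45,-.25),(.7,-.02),.04,.06);print('grip',rect(Q),len(Q),Q.mean(0))
# orange both views
for n in('top','side'):
    c=read_camera(n);m=mask(c,'orange');PP=cloud(c)
    m[(np.abs(PP[...,0]-.58)>.12)|(np.abs(PP[...,1]+.125)>.12)]=0
    cs,_=cv2.findContours(m,cv2.RETR_EXTERNAL,cv2.CHAIN_APPROX_NONE);k=max(cs,key=cv2.contourArea)
    print(n,rect([onz(c,p[0],.02) for p in k]))
    w=mask(c,'white');hull=np.zeros_like(m);cv2.drawContours(hull,[k],-1,255,-1)
    inn=cv2.erode(hull,np.ones((3,3)))&~m
    cs,_=cv2.findContours(inn,cv2.RETR_EXTERNAL,cv2.CHAIN_APPROX_NONE);k=max(cs,key=cv2.contourArea)
    print(' pocket',rect([onz(c,p[0],.02) for p in k]))
    b=mask(c,'blue');b[hull==0]=0
    v,u=np.nonzero(b);print(' key',onz(c,(u.mean(),v.mean()),.034),len(u))
    b=mask(c,'blue');b[(np.abs(PP[...,0]-.525)>.06)|(np.abs(PP[...,1]-.09)>.06)]=0
    v,u=np.nonzero(b);print(' mark',onz(c,(u.mean(),v.mean()),.058),len(u))
E
```

```text
bench z 0.0003386135799950823 0.0043484762477159575Traceback (most recent call last):
  File "<stdin>", line 6, in <module>
  File "h.py", line 20, in rect
    return cv2.minAreaRect(np.asarray(P,np.float32)[:,:2])
           ~~~~~~~~~~~~~~~^^^^^^^^^^^^^^^^^^^^^^^^^^^^^^^^
cv2.error: OpenCV(4.12.0) /io/opencv/modules/imgproc/src/convhull.cpp:143: error: (-215:Assertion failed) total >= 0 && (depth == CV_32F || depth == CV_32S) in function 'convexHull'
```

```bash
sed -i 's/np.asarray(P,np.float32)\[:,:2\]/np.ascontiguousarray(np.asarray(P,np.float32)[:,:2])/' h.py
python3 - <<'E'
from h import *
c=read_camera('top');P=cloud(c)
def reg(lo,hi,zl,zh):
    m=((P[...,:2]>lo)&(P[...,:2]<hi)).all(-1)&(P[...,2]>zl)&(P[...,2]<zh); return P[m]
Q=reg((.35,.0),(.75,.45),.188,.212);print('body',rect(Q),len(Q))
Q=reg((.35,.0),(.75,.45),.045,.07);print('dock',rect(Q),len(Q),Q[:,2].mean()); 
Q=reg((.45,-.25),(.7,-.02),.04,.06);print('grip',rect(Q),len(Q),Q.mean(0))
for n in('top','side'):
    c=read_camera(n);m=mask(c,'orange');PP=cloud(c)
    m[(np.abs(PP[...,0]-.58)>.12)|(np.abs(PP[...,1]+.125)>.12)]=0
    cs,_=cv2.findContours(m,cv2.RETR_EXTERNAL,cv2.CHAIN_APPROX_NONE);k=max(cs,key=cv2.contourArea)
    print(n,rect([onz(c,p[0],.02) for p in k]))
    hull=np.zeros_like(m);cv2.drawContours(hull,[k],-1,255,-1)
    inn=cv2.erode(hull,np.ones((3,3)))&~m
    cs,_=cv2.findContours(inn,cv2.RETR_EXTERNAL,cv2.CHAIN_APPROX_NONE);k=max(cs,key=cv2.contourArea)
    print(' pocket',rect([onz(c,p[0],.02) for p in k]))
    b=mask(c,'blue');b[hull==0]=0
    v,u=np.nonzero(b);print(' key',onz(c,(u.mean(),v.mean()),.034),len(u))
    b=mask(c,'blue');b[(np.abs(PP[...,0]-.525)>.06)|(np.abs(PP[...,1]-.09)>.06)]=0
    v,u=np.nonzero(b);print(' mark',onz(c,(u.mean(),v.mean()),.058),len(u))
E
```

```text
body ((0.5505487322807312, 0.2593487799167633), (0.2626352310180664, 0.262096107006073), 1.4859488010406494) 6335
dock ((0.48702433705329895, 0.18726715445518494), (0.19268715381622314, 0.3772880434989929), 46.03522872924805) 986 0.058037270439175365
grip ((0.5966882705688477, -0.14035382866859436), (0.026753870770335197, 0.06595762073993683), 43.923492431640625) 43 [ 0.5847299  -0.12876853  0.04673019]
top ((0.5806122422218323, -0.1259951889514923), (0.15661142766475677, 0.11914090812206268), 86.33251190185547)
 pocket ((0.5846916437149048, -0.12613411247730255), (0.12193042784929276, 0.08771398663520813), 87.78571319580078)
 key [ 0.61126756 -0.17216201  0.034     ] 10
 mark [0.52116301 0.09648248 0.058     ] 37
side ((0.5828494429588318, -0.12886157631874084), (0.16416437923908234, 0.12043645977973938), 85.23755645751953)
 pocket ((0.586083173751831, -0.12713351845741272), (0.13087131083011627, 0.09119200706481934), 84.76761627197266)
 key [ 0.6145401  -0.17168861  0.034     ] 3
 mark [0.52332813 0.09917058 0.058     ] 9
```

```bash
cat >> h.py <<'E'
def rectfit(P,trim=.012):
    """edge line fits of a rectangle's outline points -> centre, long-axis angle(deg), sizes"""
    (cx,cy),(w,h),a=rect(P)
    if w<h: w,h,a=h,w,a+90
    a=np.deg2rad(a); 
    if np.sin(a)<0:a+=np.pi
    for _ in range(3):
        u=np.array([np.cos(a),np.sin(a)]);v=np.array([-u[1],u[0]])
        D=np.asarray(P)[:,:2]-[cx,cy];x=D@u;y=D@v
        e={}
        for k,s,t,L,W in(('u+',x,y,w,h),('u-',-x,y,w,h),('v+',y,x,h,w),('v-',-y,x,h,w)):
            m=(np.abs(s-L/2)<.008)&(np.abs(t)<W/2-trim); e[k]=np.polyfit(t[m],s[m],1)
        da=(e['v+'][0]-e['v-'][0])/2; da2=(-e['u+'][0]+e['u-'][0])/2
        a2=(da*w+da2*h)/(w+h)
        c=u*(e['u+'][1]-e['u-'][1])/2+v*(e['v+'][1]-e['v-'][1])/2
        cx+=c[0];cy+=c[1];w=e['u+'][1]+e['u-'][1];h=e['v+'][1]+e['v-'][1];a+=a2
    return np.round([cx,cy],4),round(np.rad2deg(a),2),np.round([w,h],4),np.round(np.rad2deg([da,da2]),2)
def outline(c,z=.02):
    m=mask(c,'orange');PP=cloud(c)
    m[(np.abs(PP[...,0]-.58)>.13)|(np.abs(PP[...,1]+.0)>.25)|(PP[...,2]>.1)]=0
    big=cv2.resize(cv2.GaussianBlur(m,(0,0),.7),None,fx=4,fy=4,interpolation=cv2.INTER_LINEAR)
    cs,_=cv2.findContours((big>127).astype(np.uint8),cv2.RETR_CCOMP,cv2.CHAIN_APPROX_NONE)
    cs=sorted(cs,key=cv2.contourArea)[::-1][:2]
    return [np.array([onz(c,(p[0]+.5)/4-.5,z) for p in k]) for k in cs]
E
python3 - <<'E'
from h import *
for n in('top','side'):
    c=read_camera(n)
    for o in outline(c): print(n,rectfit(o))
c=read_camera('top');g=cv2.cvtColor(c['pixels'],cv2.COLOR_RGB2GRAY)
m=((c['pixels'].astype(int).max(-1)-c['pixels'].min(-1))<25).astype(np.uint8)*255
crop({'pixels':cv2.merge([m,g,g])},170,160,210,235,8,'dk')
for uv in((194.2,173.8),(196.7,222.5)): print(onz(c,uv,.058))
P=cloud(c);T=(np.abs(P[...,2]-.2)<.012)&(P[...,0]>.35)&(P[...,0]<.75)&(P[...,1]>0)&(P[...,1]<.45)
cs,_=cv2.findContours(T.astype(np.uint8),cv2.RETR_EXTERNAL,cv2.CHAIN_APPROX_NONE);k=max(cs,key=cv2.contourArea)
print('body',rectfit([onz(c,p[0],.2) for p in k]))
T=(np.abs(P[...,2]-.058)<.014)&(P[...,0]>.42)&(P[...,0]<.68)&(P[...,1]>.04)&(P[...,1]<.15)
cs,_=cv2.findContours(T.astype(np.uint8),cv2.RETR_EXTERNAL,cv2.CHAIN_APPROX_NONE);k=max(cs,key=cv2.contourArea)
Q=np.array([onz(c,p[0],.058) for p in k]); print('dock',Q.min(0),Q.max(0)); 
yy=Q[(Q[:,1]<.08)&(np.abs(Q[:,0]-.555)<.07)];print(np.polyfit(yy[:,0]-.555,yy[:,1],1),len(yy))
E
```

```text
top (array([ 0.5807, -0.1256]), np.float64(86.02), array([0.1557, 0.1184]), array([ 0.68, -0.91]))
top (array([ 0.583 , -0.1262]), np.float64(88.08), array([0.1258, 0.0889]), array([ 0.12, -0.18]))
side (array([ 0.5833, -0.1287]), np.float64(86.05), array([0.1683, 0.1187]), array([ 0.57, -0.81]))
side (array([ 0.5847, -0.1249]), np.float64(85.15), array([0.1305, 0.0893]), array([ 0.66, -0.97]))
[0.6346066  0.06711215 0.058     ]
[0.46238738 0.06019386 0.058     ]
body (array([0.5494, 0.2584]), np.float64(91.31), array([0.2592, 0.258 ]), array([ 0.05, -0.04]))
dock [0.42198837 0.06589171 0.058     ] [0.67643291 0.1480864  0.058     ]
[0.024713   0.07025781] 40
```

View pics/dk.png

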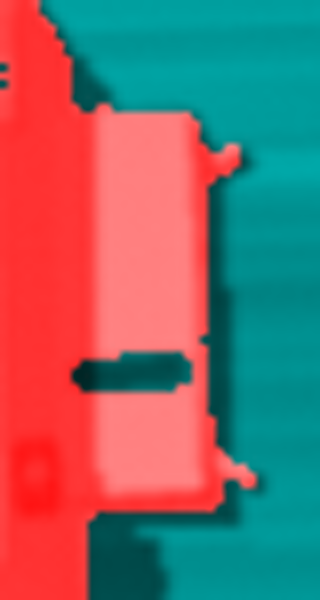

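Run:
```python
from h import *
c=read_camera('top');crop(c,235,172,267,204,20,'g1')
s=read_camera('side');crop(s,256,180,292,212,20,'g2')
```

```text
(no output)
```

View pics/g1.png

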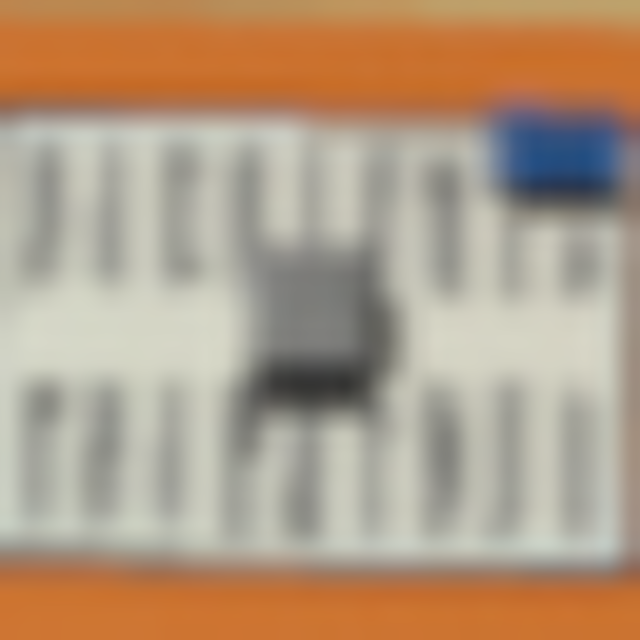

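View pics/g2.png

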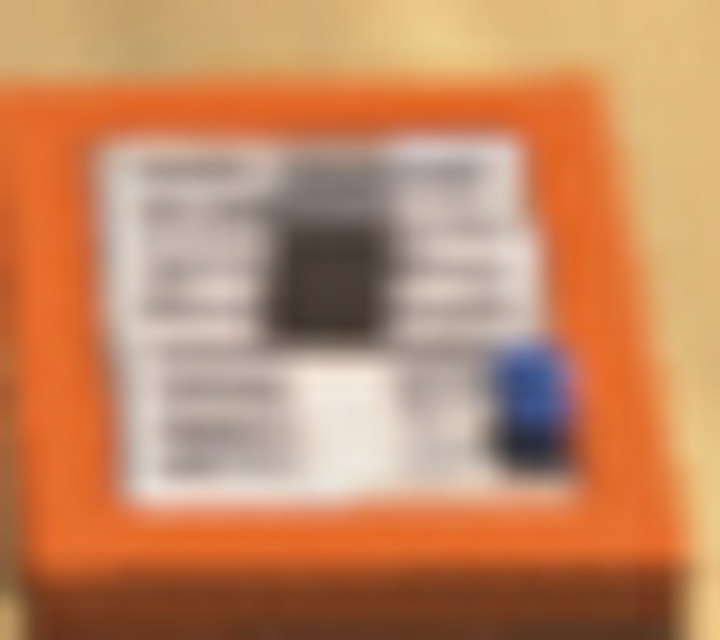

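Run:
```python
from h import *
c=read_camera('top');s=read_camera('side')
for n,a,b,z in(('grip',(250.15,186.8),(272.4,188.85),.048),('key',(262.35,178.8),(282.4,198.6),.034)):
    o1,d1=ray(c,a);o2,d2=ray(s,b)
    A=np.stack([d1,-d2],1);t=np.linalg.lstsq(A,o2-o1,rcond=None)[0]
    p,q=o1+d1*t[0],o2+d2*t[1];print(n,((p+q)/2).round(4),np.linalg.norm(p-q).round(4),onz(c,a,z).round(4),onz(s,b,z).round(4))
st=state();R=st['ee_rot'];t=np.array([.583,-.127,.14])
print('shift cm',R.T@(t-st['eef_pos'])*100,st['t'])
```

```text
grip [ 0.5838 -0.1271  0.05  ] 0.0032 [ 0.5826 -0.1271  0.048 ] [ 0.586  -0.1236  0.048 ]
key [ 0.6145 -0.1714  0.0351] 0.0031 [ 0.6131 -0.1713  0.034 ] [ 0.6164 -0.1693  0.034 ]
shift cm [-51.74009627  32.78050874   9.13282975] 0.75
```

```bash
python3 -m pendant '{"twist":[[0,0,8],[0,0,16],[0,0,20.7],[0,0,20.7],[0,0,20.7],[0,0,20.7],[0,0,20.7],[0,0,20.7],[0,0,20.7],[0,0,20.7],[0,0,20.7],[0,0,20.7]],"delta_pos":[[-4,2.5,0.5],[-8,5,1],[-12,7.5,1.5],[-16,10,2],[-20,12.5,2.5],[-24,15,3],[-28,17.5,3.5],[-32,20,4],[-36,22.5,4.5],[-40,25,5],[-44,27.5,5.5],[-48,30,6]],"grip":[5,5,5,5,5,5,5,5,5,5,5,5]}' 40
python3 - <<'E'
from h import *
st=state();R=st['ee_rot'];t=np.array([.584,-.1268,.14])
print('shift cm',R.T@(t-st['eef_pos'])*100,st['t'],st['joint_positions'].round(3),np.rad2deg(np.arctan2(R[1,1],R[0,1])),R[2,:].round(4),st['grip_width'])
E
```

```text
t: 1.95
eef_pos: [0.5569, -0.1631, 0.1715]
ee_rot: [[-0.999, 0.054, 0.001], [0.054, 0.999, -0.0], [-0.001, -0.0, -1.0]]
force: [0.7, -1.2, -0.3]
grip_width: 0.584
shift cm [-2.50819646  3.77399558  3.14953015] 1.95 [-0.006  0.358 -0.192  0.    -1.02  -1.619] 86.89821317008246 [-7.e-04 -2.e-04 -1.e+00] 0.5843137973044489
```

```bash
python3 -m pendant '{"twist":[[0,0,0],[0,0,0],[0,0,0],[0,0,0],[0,0,0]],"delta_pos":[[-1.3,1.9,2],[-2.5,3.8,5],[-2.5,3.8,8.5],[-2.5,3.8,10],[-2.5,3.8,10]],"grip":[5,5,5,5,5]}' 40
python3 - <<'E'
from h import *
c=read_camera('top');crop(c,215,150,290,220,8,'a1')
s=read_camera('side');crop(s,236,150,312,222,8,'a2')
print(state()['eef_pos'])
E
```

```text
t: 2.45
eef_pos: [0.5822, -0.1262, 0.0687]
ee_rot: [[-0.999, 0.054, -0.005], [0.054, 0.999, -0.0], [0.005, -0.0, -1.0]]
force: [-0.2, 0.9, 0.4]
grip_width: 0.589
[ 0.58456042 -0.12671854  0.07199508]
```

View pics/a2.png

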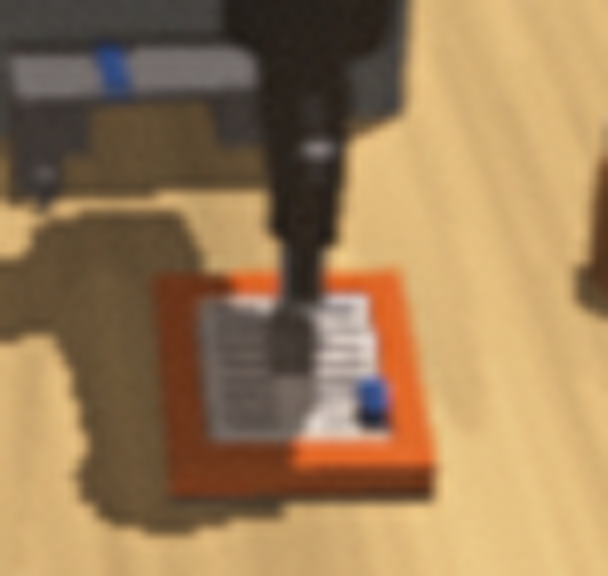

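View pics/a1.png

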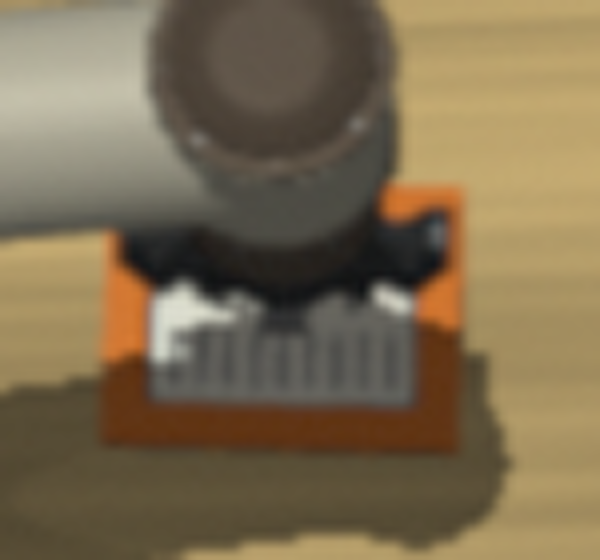

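```bash
cat >> h.py <<'E'
def proj(c,p):
    T=np.linalg.inv(c['world_from_camera']);q=c['intrinsics']@(T[:3,:3]@np.asarray(p)+T[:3,3]);return (q[:2]/q[2]).round(2)
E
python3 - <<'E'
from h import *
s=read_camera('side');st=state();e=st['eef_pos'];R=st['ee_rot']
for dz in(0,.006,.012):print(proj(s,e-R[:,1]*.025+[0,0,dz]),proj(s,e-R[:,1]*.035+[0,0,dz]))
print(proj(s,[.584,-.1268,.048]),e,R[:,1],R.T@(np.array([.584,-.1268,.022])-e)*100)
E
```

```text
[273.13 187.45] [273.4  188.99]
[273.2  186.05] [273.46 187.59]
[273.26 184.65] [273.52 186.18]
[271.98 189.35] [ 0.58498408 -0.12676281  0.07277575] [ 5.39010101e-02  9.98546218e-01 -3.63171894e-04] [ 0.1136819  -0.00717423  5.07725277]
```

```bash
python3 -m pendant '{"twist":[[0,0,0],[0,0,0],[0,0,0],[0,0,0],[0,0,0]],"delta_pos":[[0.05,0,2],[0.05,0,4],[0.05,0,5],[0.05,0,5],[0.05,0,5]],"grip":[5,5,5,5,5]}' 40
python3 - <<'E'
from h import *
s=read_camera('side');crop(s,236,150,312,222,8,'b2')
print(state()['eef_pos'],state()['force'])
E
```

```text
t: 3.1
eef_pos: [0.5855, -0.1269, 0.0239]
ee_rot: [[-0.999, 0.054, 0.005], [0.054, 0.999, -0.001], [-0.005, -0.001, -1.0]]
force: [0.3, 0.1, -0.2]
grip_width: 0.582
[ 0.58568646 -0.12687813  0.02411144] [-0.3247925  -0.49349274 -0.48701078]
```

View pics/b2.png

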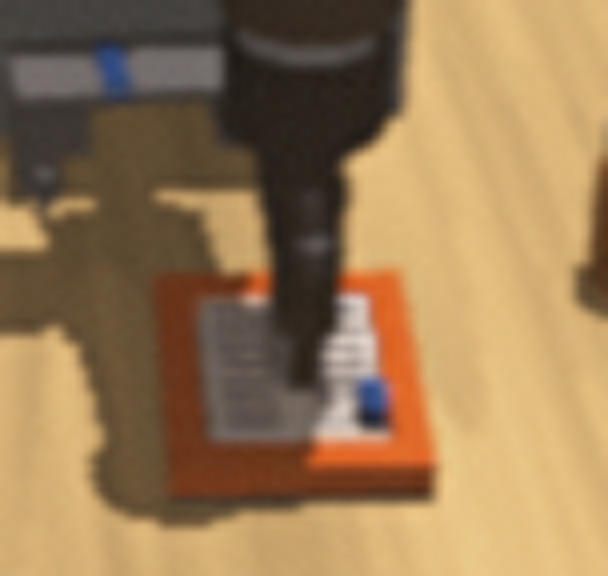

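```bash
python3 -m pendant '{"twist":[[0,0,0],[0,0,-8.5],[0,0,-17],[0,0,-25.5],[0,0,-34],[0,0,-42.5],[0,0,-51],[0,0,-59.5],[0,0,-68],[0,0,-76.5],[0,0,-85],[0,0,-90]],"delta_pos":[[0.1,0,-3.5],[0.1,0,-3.5],[0.1,0,-3.5],[0.1,0,-3.5],[0.1,0,-3.5],[0.1,0,-3.5],[0.1,0,-3.5],[0.1,0,-3.5],[0.1,0,-3.5],[0.1,0,-3.5],[0.1,0,-3.5],[0.1,0,-3.5]],"grip":[5,5,5,5,5,5,5,5,5,5,5,5]}' 25
python3 - <<'E'
from h import *
st=state();R=st['ee_rot'];e=st['eef_pos']
print(e,R.round(3),st['joint_positions'].round(3),R.T@(np.array([.5845,-.1268,.0225])-e)*100)
E
```

```text
t: 4.35
eef_pos: [0.5853, -0.1268, 0.0605]
ee_rot: [[-0.049, -0.999, 0.008], [-0.999, 0.049, -0.001], [0.0, -0.008, -1.0]]
force: [1.1, 0.9, 0.7]
grip_width: 0.586
[ 0.585278   -0.12678666  0.06053258] [[-0.049 -0.999  0.008]
 [-0.999  0.049 -0.001]
 [ 0.    -0.008 -1.   ]] [ 0.057  0.507 -0.272  0.002 -0.784 -0.107] [3.64295387e-03 1.08455340e-01 3.80250535e+00]
```

```bash
python3 -m pendant '{"twist":[[-0.5,0,0],[-0.5,0,0],[-0.5,0,0],[-0.5,0,0],[-0.5,0,0],[-0.5,0,0],[-0.5,0,0],[-0.5,0,0],[-0.5,0,0],[-0.5,0,0]],"delta_pos":[[0,0.1,2],[0,0.1,3.8],[0,0.1,3.8],[0,0.1,3.8],[0,0.1,3.8],[0,0.1,3.8],[0,0.1,3.8],[0,0.1,3.8],[0,0.1,3.8],[0,0.1,3.8]],"grip":[5,5,5,1,1,1,1,1,1,1]}' 25
python3 - <<'E'
from h import *
st=state();R=st['ee_rot'];e=st['eef_pos'];print(e,R.round(4).tolist(),st['force'],st['ft_torque'],st['grip_width']*8.54)
E
```

```text
t: 5.35
eef_pos: [0.5852, -0.1269, 0.0241]
ee_rot: [[-0.048, -0.999, 0.001], [-0.999, 0.048, -0.001], [0.001, -0.001, -1.0]]
force: [-1.0, 0.5, 6.5]
grip_width: 0.254
[ 0.58519616 -0.12686435  0.02408545] [[-0.0484, -0.9988, 0.0012], [-0.9988, 0.0484, -0.0006], [0.0006, -0.0012, -1.0]] [-0.96818834  0.48452977  6.53422685] [ 0.20864767  0.63086552 -0.05938635] 2.1689692784664745
```

```bash
python3 -m pendant '{"twist":[[0,0,0],[0,0,0],[0,0,0],[0,0,0]],"delta_pos":[[0,0,0],[0,0,0],[0,0,-0.2],[0,0,-3.5]],"grip":[5,5,5,5]}' 25
python3 -m pendant '{"twist":[[0,0,8.5],[0,0,17],[0,0,25.5],[0,0,34],[0,0,42.5],[0,0,51],[0,0,59.5],[0,0,68],[0,0,76.5],[0,0,85],[0,0,90],[0,0,90]],"delta_pos":[[0,0,-0.5],[0,0,-0.5],[0,0,-0.5],[0,0,-0.5],[0,0,-0.5],[0,0,-0.5],[0,0,-0.5],[0,0,-0.5],[0,0,-0.5],[0,0,-0.5],[0,0,-0.5],[0,0,-0.5]],"grip":[5,5,5,5,5,5,5,5,5,5,5,5]}' 25
python3 - <<'E'
from h import *
st=state();R=st['ee_rot'];e=st['eef_pos']
print(e,R.round(4).tolist(),st['joint_positions'].round(3),R.T@(np.array([.5852,-.1269,.0255])-e)*100)
E
```

```text
t: 5.75
eef_pos: [0.5818, -0.1267, 0.0552]
ee_rot: [[-0.05, -0.999, -0.009], [-0.999, 0.05, -0.0], [0.0, 0.009, -1.0]]
force: [-0.1, 0.7, -0.4]
grip_width: 0.588
t: 6.95
eef_pos: [0.5819, -0.1267, 0.0601]
ee_rot: [[-0.999, 0.049, -0.009], [0.049, 0.999, -0.0], [0.009, -0.001, -1.0]]
force: [-0.4, 0.8, 0.3]
grip_width: 0.589
[ 0.58185031 -0.12671112  0.06013537] [[-0.9987, 0.0493, -0.0089], [0.0493, 0.9988, -0.0001], [0.0089, -0.0005, -1.0]] [ 5.700e-02  5.100e-01 -2.670e-01 -1.000e-03 -8.030e-01 -1.677e+00] [-3.66377086e-01 -5.21059123e-04  3.46040699e+00]
```

```bash
python3 -m pendant '{"twist":[[0,-0.5,0],[0,-0.5,0],[0,-0.5,0],[0,-0.5,0],[0,-0.5,0],[0,-0.5,0],[0,-0.5,0],[0,-0.5,0],[0,-0.5,0],[0,-0.5,0]],"delta_pos":[[-0.37,0,1.5],[-0.37,0,3.4],[-0.37,0,3.4],[-0.37,0,3.4],[-0.37,0,3.4],[-0.37,0,3.4],[-0.37,0,3.4],[-0.37,0,3.4],[-0.37,0,3.4],[-0.37,0,3.4]],"grip":[5,5,5,5,1,1,1,1,1,1]}' 45
python3 - <<'E'
from h import *
st=state();R=st['ee_rot'];e=st['eef_pos'];print(e,R.round(4).tolist(),st['force'],st['ft_torque'],st['grip_width']*8.54)
E
```

```text
t: 7.95
eef_pos: [0.5863, -0.1263, 0.0275]
ee_rot: [[-0.999, 0.049, 0.003], [0.049, 0.999, -0.0], [-0.003, 0.0, -1.0]]
force: [-1.1, 5.1, 6.0]
grip_width: 0.244
[ 0.58630868 -0.12632598  0.02745946] [[-0.9988, 0.0491, 0.0026], [0.0491, 0.9988, -0.0001], [-0.0026, 0.0, -1.0]] [-1.13459008  5.08065159  5.99014607] [ 1.29132682  0.17837979 -0.22895208] 2.085029481129277
```

```bash
python3 -m pendant '{"twist":[[0,0,0],[0,0,0],[0,0,0],[0,0,0],[0,0,0],[0,0,0]],"delta_pos":[[0,0,0],[0,0,-1],[0,0,-3],[0,0,-6],[0,0,-7],[0,0,-7]],"grip":[1,1,1,1,1,1]}' 60
python3 - <<'E'
from h import *
c=read_camera('top');crop(c,215,150,290,220,8,'c1')
s=read_camera('side');crop(s,236,130,312,222,6,'c2')
st=state();R=st['ee_rot'];e=st['eef_pos'];print(e,R.round(4).tolist(),st['force'],st['ft_torque'],st['grip_width']*8.54)
E
```

```text
t: 8.55
eef_pos: [0.587, -0.1266, 0.0992]
ee_rot: [[-0.999, 0.049, 0.006], [0.049, 0.999, -0.0], [-0.006, 0.0, -1.0]]
force: [0.2, 0.0, -1.7]
grip_width: 0.244
[ 0.58512698 -0.12637564  0.09647204] [[-0.9988, 0.0497, 0.0007], [0.0497, 0.9988, 0.0003], [-0.0007, 0.0003, -1.0]] [-0.12831552  0.33513353 -1.74627212] [ 0.02390273  0.03598956 -0.02144903] 2.0329602073429474
```

View pics/c2.png

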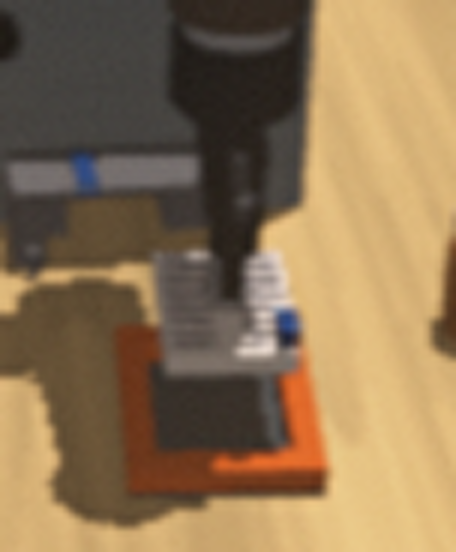

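The filter is held level and clear, with the empty pocket visible at about (272,197) in the side view. Now the half turn.

```bash
python3 -m pendant '{"twist":[[0,0,-8],[0,0,-16],[0,0,-24],[0,0,-32],[0,0,-40],[0,0,-48],[0,0,-56],[0,0,-64],[0,0,-72],[0,0,-80],[0,0,-88],[0,0,-90]],"delta_pos":[[0,0,0],[0,0,0],[0,0,0],[0,0,0],[0,0,0],[0,0,0],[0,0,0],[0,0,0],[0,0,0],[0,0,0],[0,0,0],[0,0,0]],"grip":[1,1,1,1,1,1,1,1,1,1,1,1]}' 60
python3 -m pendant '{"twist":[[0,0,-8],[0,0,-16],[0,0,-24],[0,0,-32],[0,0,-40],[0,0,-48],[0,0,-56],[0,0,-64],[0,0,-72],[0,0,-80],[0,0,-88],[0,0,-90]],"delta_pos":[[0,0,0],[0,0,0],[0,0,0],[0,0,0],[0,0,0],[0,0,0],[0,0,0],[0,0,0],[0,0,0],[0,0,0],[0,0,0],[0,0,0]],"grip":[1,1,1,1,1,1,1,1,1,1,1,1]}' 60
python3 - <<'E'
from h import *
c=read_camera('top');crop(c,215,150,290,220,8,'d1')
s=read_camera('side');crop(s,236,130,312,222,6,'d2')
st=state();R=st['ee_rot'];e=st['eef_pos'];print(e,R.round(4).tolist(),np.rad2deg(np.arctan2(R[1,1],R[0,1])),st['joint_positions'].round(3),st['grip_width']*8.54)
for o in outline(s)[:2]: print(rectfit(o))
for o in outline(c)[:2]: print(rectfit(o))
E
```

```text
t: 9.85
eef_pos: [0.5838, -0.1264, 0.0943]
ee_rot: [[-0.047, -0.999, -0.004], [-0.999, 0.047, 0.0], [-0.0, 0.004, -1.0]]
force: [-0.1, 0.8, -2.6]
grip_width: 0.241
t: 11.05
eef_pos: [0.5824, -0.1264, 0.0921]
ee_rot: [[0.999, -0.044, -0.008], [-0.044, -0.999, 0.001], [-0.008, -0.0, -1.0]]
force: [0.3, 0.2, -1.4]
grip_width: 0.241
[ 0.58254353 -0.12641579  0.0922614 ] [[0.9989, -0.0473, -0.0074], [-0.0473, -0.9989, 0.0005], [-0.0074, -0.0002, -1.0]] -92.71194937261633 [ 5.700e-02  4.700e-01 -2.370e-01 -1.000e-03 -8.710e-01  1.467e+00] 2.0722378152870244Traceback (most recent call last):
  File "<stdin>", line 5, in <module>
  File "h.py", line 32, in rectfit
    m=(np.abs(s-L/2)<.008)&(np.abs(t)<W/2-trim); e[k]=np.polyfit(t[m],s[m],1)
                                                      ~~~~~~~~~~^^^^^^^^^^^^^
    raise TypeError("expected non-empty vector for x")
TypeError: expected non-empty vector for x
```

View pics/d2.png

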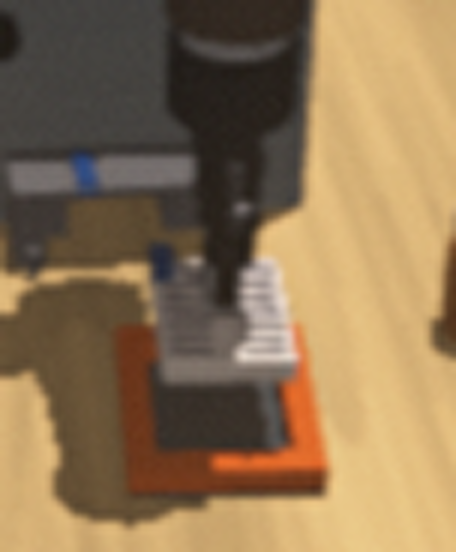

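View pics/d1.png

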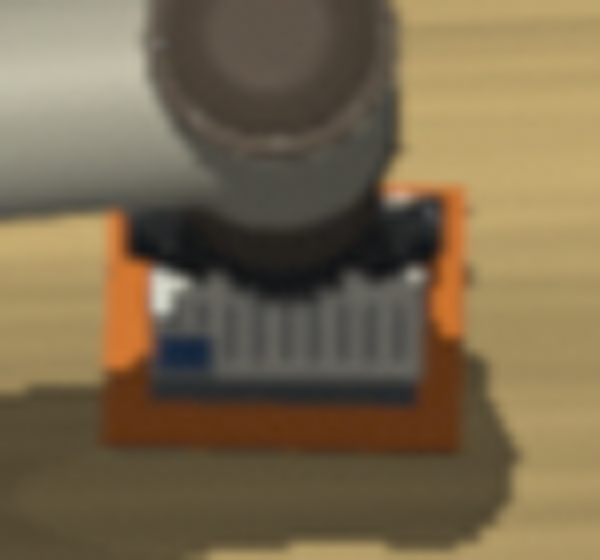

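```bash
python3 -m pendant '{"twist":[[0,0.4,0],[0,0.4,0],[0,0.4,0],[0,0.4,0],[0,0.4,0]],"delta_pos":[[0.16,0,1],[0.16,0,2.5],[0.16,0,4],[0.16,0,4.2],[0.16,0,4.2]],"grip":[1,1,1,1,1]}' 60
python3 - <<'E'
from h import *
c=read_camera('top');crop(c,215,150,290,220,8,'e1')
s=read_camera('side');crop(s,246,160,302,222,10,'e2')
st=state();R=st['ee_rot'];e=st['eef_pos'];print(e,R.round(4).tolist(),np.rad2deg(np.arctan2(R[1,1],R[0,1])),st['force'])
E
```

```text
t: 11.65
eef_pos: [0.5832, -0.1266, 0.0493]
ee_rot: [[0.999, -0.048, -0.003], [-0.048, -0.999, -0.0], [-0.003, 0.0, -1.0]]
force: [0.1, -0.4, -2.4]
grip_width: 0.24
[ 0.58423658 -0.12651707  0.05062564] [[0.9989, -0.0473, 0.0002], [-0.0473, -0.9989, 0.0], [0.0002, -0.0, -1.0]] -92.713238272891 [ 0.45361346  0.43163558 -1.37522078]
```

View pics/e2.png

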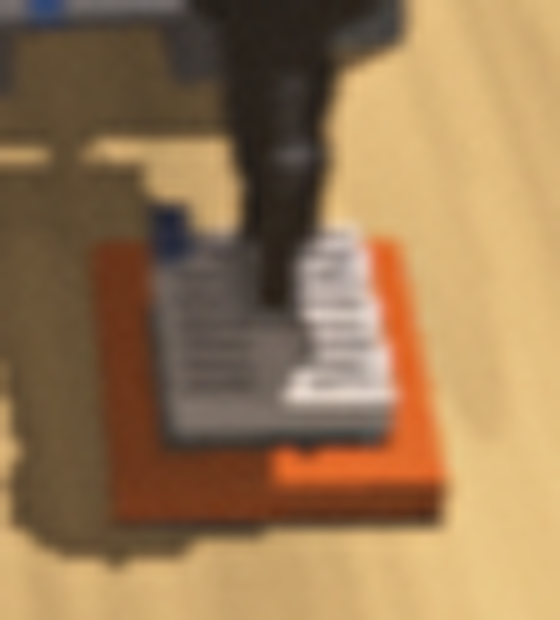

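View pics/e1.png

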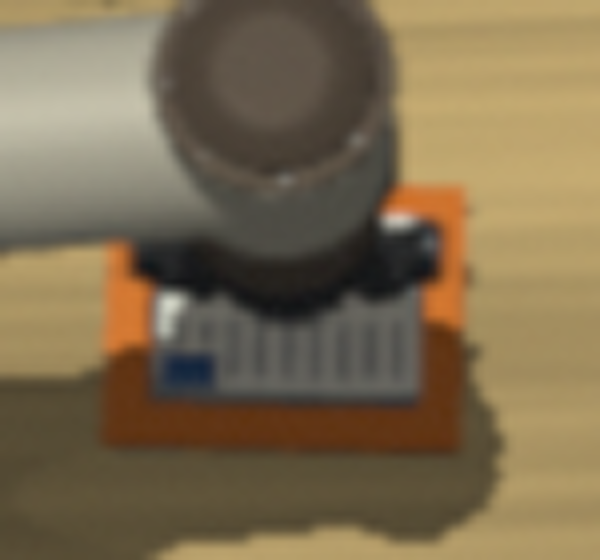

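Well aligned above the pocket, with the blue key at about (238,196) in the top view, towards the cleaner. I'll lower slowly and watch the force.

```bash
python3 -m pendant '{"twist":[[0,0,0],[0,0,0],[0,0,0],[0,0,0],[0,0,0]],"delta_pos":[[0,0,0.4],[0,0,0.8],[0,0,1.1],[0,0,1.3],[0,0,1.3]],"grip":[1,1,1,1,1]}' 60
```

```text
t: 12.25
eef_pos: [0.5849, -0.1264, 0.0427]
ee_rot: [[0.999, -0.045, 0.002], [-0.045, -0.999, -0.001], [0.002, 0.001, -1.0]]
force: [-9.1, 5.1, 23.3]
grip_width: 0.242
```

Run:
```python
from h import *
st=state();print(st['force'],st['ft_torque'],st['eef_pos'])
c=read_camera('top');crop(c,225,160,280,205,14,'f1')
s=read_camera('side');crop(s,246,165,302,222,10,'f2')
```

```text
[-9.10282223  5.0969099  23.31223091] [ 0.77741857  2.43740642 -0.1429072 ] [ 0.5849283  -0.12635634  0.04268158]
```

View pics/f2.png

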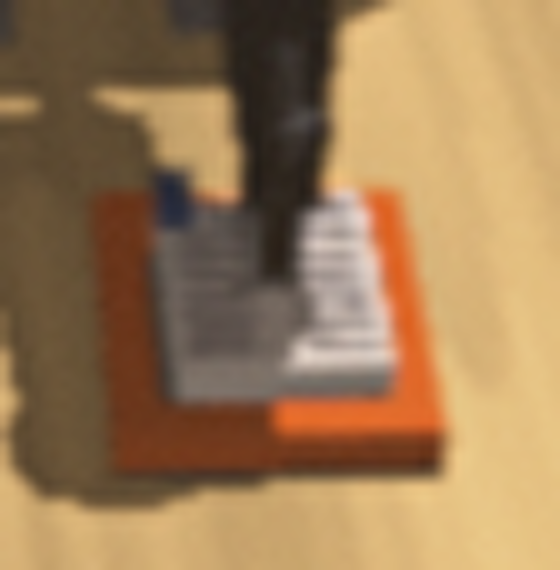

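View pics/f1.png

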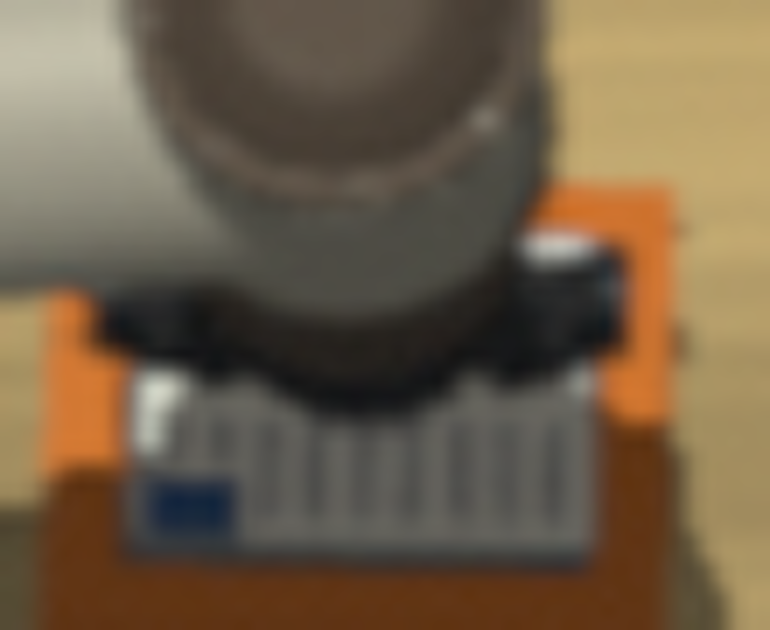

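Run:
```python
from h import *
s=read_camera('side');c=read_camera('top')
f=lambda x,y:(x/10+246-.5,y/10+165-.5)
for n,p,z in(('cassL front',(97,200),0),('cassL rear',(113,468),0),('cassR front',(402,195),.02),('cassR rear',(443,432),.02),('filtL front-top',(155,230),.035),('filtL rear bot',(178,403),.019),('filtR rear bot',(392,392),.019),('filtR rear top',(397,362),.035),('filtL rear top',(172,370),.035)):
    print(n,onz(s,f(*p),z).round(4))
g=lambda x,y:(x/14+225-.5,y/14+160-.5)
for n,p,z in(('cass FR(-x,+y)',(45,470),.02),('cass R +x',(675,187),.02),('filt -x+y top',(127,550),.035),('filt -x -y top',(597,550),.035),('filt +y mid top',(133,380),.035),('filt -y mid top',(600,380),.035),('key tl',(147,480),.049),('key br',(235,533),.049)):
    print(n,onz(c,g(*p),z).round(4))
```

```text
cassL front [ 0.5348 -0.0151  0.    ]
cassL rear [ 0.521  -0.1917  0.    ]
cassR front [ 0.6497 -0.053   0.02  ]
cassR rear [ 0.6373 -0.208   0.02  ]
filtL front-top [ 0.5479 -0.0913  0.035 ]
filtL rear bot [ 0.5456 -0.1803  0.019 ]
filtR rear bot [ 0.6237 -0.1808  0.019 ]
filtR rear top [ 0.624  -0.1847  0.035 ]
filtL rear top [ 0.5429 -0.1821  0.035 ]
cass FR(-x,+y) [ 0.569  -0.0462  0.02  ]
cass R +x [ 0.637  -0.2098  0.02  ]
filt -x+y top [ 0.5446 -0.0672  0.035 ]
filt -x -y top [ 0.54   -0.1852  0.035 ]
filt +y mid top [ 0.5883 -0.0699  0.035 ]
filt -y mid top [ 0.5837 -0.1879  0.035 ]
key tl [ 0.5595 -0.0733  0.049 ]
key br [ 0.5452 -0.0949  0.049 ]
```

Run:
```python
from h import *
c=read_camera('top');im=c['pixels'][170:212,222:280,::-1].astype(float)
im=np.clip((im/255)**.6*255,0,255).astype(np.uint8)
cv2.imwrite('pics/h1.png',cv2.resize(im,None,fx=13,fy=13,interpolation=cv2.INTER_CUBIC))
```

```text
(no output)
```

View pics/h1.png

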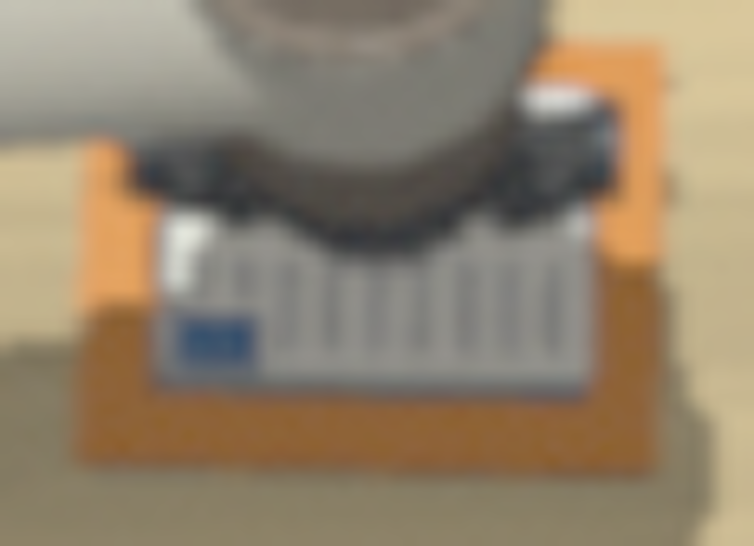

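Run:
```python
from h import *
c=read_camera('top')
g=lambda x,y:(x/13+222-.5,y/13+170-.5)
for n,p,z in(('cass -x L',(78,463),0),('cass -x R',(655,473),0),('filt -x L',(152,390),.019),('filt -x R',(592,398),.019),('c +y',(82,220),.02),('f +y',(160,220),.035),('f -y',(597,230),.035),('c -y',(664,225),.02),('c-yb',(658,440),.02),('c+yb',(78,440),.02)):
    print(n,onz(c,g(*p),z).round(4))
```

```text
cass -x L [ 0.5291 -0.0431  0.    ]
cass -x R [ 0.5201 -0.2022  0.    ]
filt -x L [ 0.5452 -0.065   0.019 ]
filt -x R [ 0.5383 -0.1851  0.019 ]
c +y [ 0.5933 -0.0471  0.02  ]
f +y [ 0.5891 -0.0693  0.035 ]
f -y [ 0.5817 -0.188   0.035 ]
c -y [ 0.5857 -0.207   0.02  ]
c-yb [ 0.5258 -0.2026  0.02  ]
c+yb [ 0.5319 -0.0445  0.02  ]
```

```bash
python3 -m pendant '{"twist":[[0,0,0],[0,0,0]],"delta_pos":[[0,0,-0.3],[0,0,-0.3]],"grip":[1,1]}' 60
python3 - <<'E'
from h import *
c=read_camera('side');im=c['pixels'][178:218,250:296,::-1].astype(float)
im=np.clip((im/255)**.6*255,0,255).astype(np.uint8)
cv2.imwrite('pics/h2.png',cv2.resize(im,None,fx=14,fy=14,interpolation=cv2.INTER_CUBIC))
st=state();print(st['eef_pos'],st['force'],st['ee_rot'].round(4).tolist())
E
```

```text
t: 12.75
eef_pos: [0.5859, -0.1263, 0.0471]
ee_rot: [[0.999, -0.045, 0.006], [-0.045, -0.999, -0.001], [0.006, 0.001, -1.0]]
force: [-0.6, 0.6, -2.3]
grip_width: 0.242
[ 0.58521837 -0.12630431  0.04604913] [-0.22063962  0.41976392 -1.91817311] [[0.999, -0.0456, 0.0039], [-0.0456, -0.999, -0.0011], [0.0039, 0.0009, -1.0]]
```

View pics/h2.png

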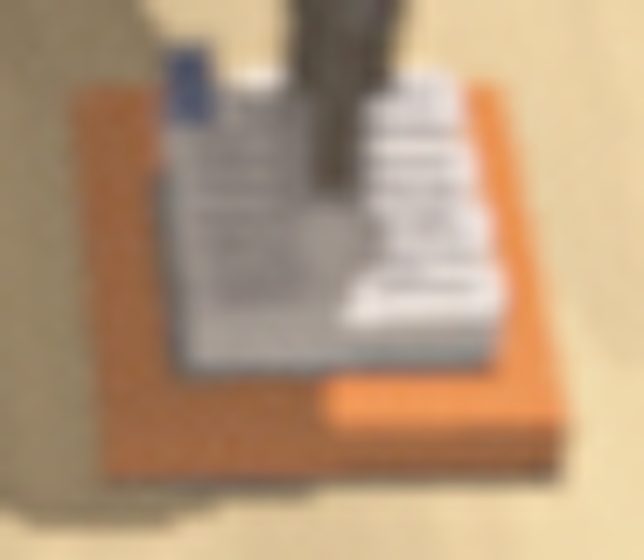

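Run:
```python
from h import *
c=read_camera('side')
g=lambda x,y:(x/14+250-.5,y/14+178-.5)
for n,p,z in(('cR rear top',(570,425),.02),('cR front top',(505,85),.02),('cR mid',(557,350),.02),('fR rear bot',(495,370),.0225),('fR rear top',(503,310),.0385),('fL rear bot',(185,375),.0225),('fL rear top',(182,325),.0385),('pocketL',(160,200),.02),('cL rear bot',(105,475),0),('cR rear bot',(555,480),0)):
    print(n,onz(c,g(*p),z).round(4))
t=read_camera('top')
for p in((.583,-.127,.02),(.583,-.127,.0)): print(proj(c,p),proj(t,p))
```

```text
cR rear top [ 0.6386 -0.2091  0.02  ]
cR front top [ 0.6498 -0.0499  0.02  ]
cR mid [ 0.6413 -0.1764  0.02  ]
fR rear bot [ 0.623  -0.187   0.0225]
fR rear top [ 0.6249 -0.1831  0.0385]
fL rear bot [ 0.5432 -0.1818  0.0225]
fL rear top [ 0.542  -0.1821  0.0385]
pocketL [ 0.5471 -0.0979  0.02  ]
cL rear bot [ 0.5217 -0.1925  0.    ]
cR rear bot [ 0.6366 -0.2055 -0.    ]
[271.46 195.66] [250.24 188.38]
[271.27 200.05] [250.32 189.56]
```

```bash
python3 -m pendant '{"twist":[[0,-0.1,0],[0,-0.1,0],[0,-0.1,0],[0,-0.1,0],[0,-0.1,0],[0,-0.1,0],[0,-0.1,0]],"delta_pos":[[-0.05,-0.2,0],[-0.05,-0.2,0],[-0.05,-0.2,0.3],[-0.05,-0.2,0.6],[-0.05,-0.2,0.8],[-0.05,-0.2,0.9],[-0.05,-0.2,0.9]],"grip":[1,1,1,1,1,1,1]}' 60
python3 - <<'E'
from h import *
st=state();print(st['eef_pos'],st['force'],st['ft_torque'],st['ee_rot'].round(4).tolist())
E
```

```text
t: 13.6
eef_pos: [0.5839, -0.1244, 0.0357]
ee_rot: [[0.999, -0.046, -0.001], [-0.046, -0.999, -0.001], [-0.001, 0.001, -1.0]]
force: [-0.2, 0.6, -1.7]
grip_width: 0.243
[ 0.5839285  -0.12441453  0.03566267] [-0.16883938  0.56928991 -1.65483592] [ 0.04084898  0.08610141 -0.03696725] [[0.9989, -0.0459, -0.0009], [-0.0459, -0.9989, -0.001], [-0.0008, 0.0011, -1.0]]
```

It has dropped into the pocket without contact. Seating it now.

```bash
python3 -m pendant '{"twist":[[0,0,0],[0,0,0],[0,0,0],[0,0,0]],"delta_pos":[[0,0,0.3],[0,0,0.6],[0,0,0.8],[0,0,0.8]],"grip":[1,1,1,1]}' 60
python3 - <<'E'
from h import *
st=state();print(st['eef_pos'],st['force'],st['ft_torque'],st['ee_rot'].round(4).tolist())
c=read_camera('top');crop(c,170,150,290,230,6,'i1')
s=read_camera('side');crop(s,210,140,310,222,7,'i2')
E
```

```text
t: 14.0
eef_pos: [0.5839, -0.1244, 0.0276]
ee_rot: [[0.999, -0.046, -0.001], [-0.046, -0.999, -0.001], [-0.001, 0.001, -1.0]]
force: [0.2, -0.7, -1.7]
grip_width: 0.24
[ 0.58393825 -0.12439481  0.02761829] [ 0.20286218 -0.66530725 -1.65861223] [0.02740515 0.0332923  0.0432615 ] [[0.999, -0.0458, -0.0009], [-0.0458, -0.999, -0.0011], [-0.0009, 0.0011, -1.0]]
```

View pics/i2.png

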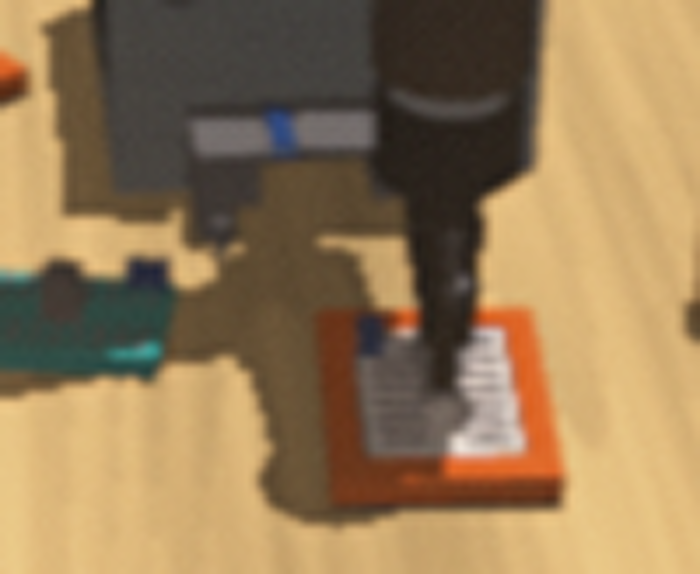

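View pics/i1.png

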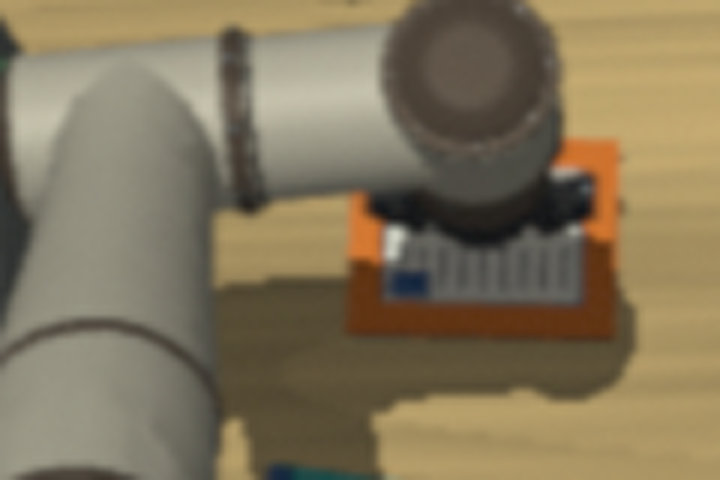

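Run:
```python
from h import *
s=read_camera('side');t=read_camera('top')
f=lambda x,y:(x/5+210-.5,y/5+90-.5)
for n,p,z in(('dockL',(140,360),.058),('dockR',(348,352),.058),('wingL',(157,412),.02),('wingR',(330,400),.02),('openL',(186,365),.051),('openR',(263,362),.051)): print(n,onz(s,f(*p),z).round(4))
g=lambda x,y:(x/8+170-.5,y/8+160-.5)
for n,p,z in(('dock+x top',(192,113),.058),('dock-x top',(208,490),.058),('wing+x',(238,150),.02),('wing-x',(255,480),.02)): print(n,onz(t,g(*p),z).round(4))
o=np.array([.5545,.0685]);a=np.deg2rad(91.4);u=np.array([np.cos(a),np.sin(a)]);v=np.array([-u[1],u[0]])
for n,x,y in(('dockL',0,85),('dockR',0,-85),('wingL',-18,72),('wingR',-18,-72),('opL',0,47),('opR',0,-19)): print(n,(o+u*x/1e3+v*y/1e3).round(4))
```

```text
dockL [0.4716 0.0727 0.058 ]
dockR [0.642 0.071 0.058]
wingL [0.4836 0.0531 0.02  ]
wingR [0.6269 0.0594 0.02  ]
openL [0.5091 0.0735 0.051 ]
openR [0.5723 0.0729 0.051 ]
dock+x top [0.6353 0.0696 0.058 ]
dock-x top [0.4686 0.0642 0.058 ]
wing+x [0.6273 0.0545 0.02  ]
wing-x [0.4777 0.0488 0.02  ]
dockL [0.4695 0.0664]
dockR [0.6395 0.0706]
wingL [0.483  0.0487]
wingR [0.6269 0.0523]
opL [0.5075 0.0674]
opR [0.5735 0.069 ]
```

The filter is seated with the key end towards the cleaner, key at about (238,197) in the top view. Keeping hold of the grip, I'll slide the cassette flat on the bench to line it up with the mouth.

```bash
python3 -m pendant '{"twist":[[0,0,-0.7],[0,0,-1.4],[0,0,-2.1],[0,0,-2.8],[0,0,-3.5],[0,0,-4.2],[0,0,-4.9],[0,0,-5.6],[0,0,-6.3],[0,0,-6.5],[0,0,-6.5]],"delta_pos":[[-0.35,-0.4,0.05],[-0.7,-1,0.05],[-1.05,-1.9,0.05],[-1.4,-2.8,0.05],[-1.75,-3.7,0.05],[-2.1,-4.6,0.05],[-2.45,-5.5,0.05],[-2.8,-6.4,0.05],[-3.15,-7.3,0.05],[-3.37,-8,0.05],[-3.37,-8,0.05]],"grip":[1,1,1,1,1,1,1,1,1,1,1]}' 60
python3 - <<'E'
from h import *
st=state();R=st['ee_rot'];print(st['eef_pos'],st['force'],st['ft_torque'],np.rad2deg(np.arctan2(-R[1,1],-R[0,1])),R[2].round(4))
c=read_camera('top');crop(c,160,150,290,240,6,'j1')
s=read_camera('side');crop(s,220,130,310,222,7,'j2')
E
```

```text
t: 15.3
eef_pos: [0.5541, -0.0423, 0.0275]
ee_rot: [[0.998, 0.069, 0.0], [0.069, -0.998, -0.001], [0.0, 0.001, -1.0]]
force: [0.2, 1.3, 1.0]
grip_width: 0.243
[ 0.55410382 -0.04229097  0.02754996] [0.1651366  1.26563322 0.96156665] [ 0.31511359 -0.06682818  0.03620799] 93.94189741494287 [ 3.e-04  8.e-04 -1.e+00]
```

View pics/j2.png

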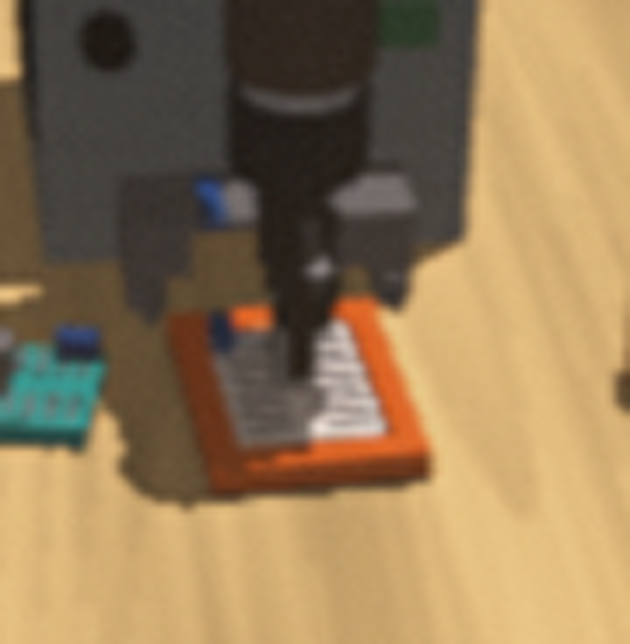

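View pics/j1.png

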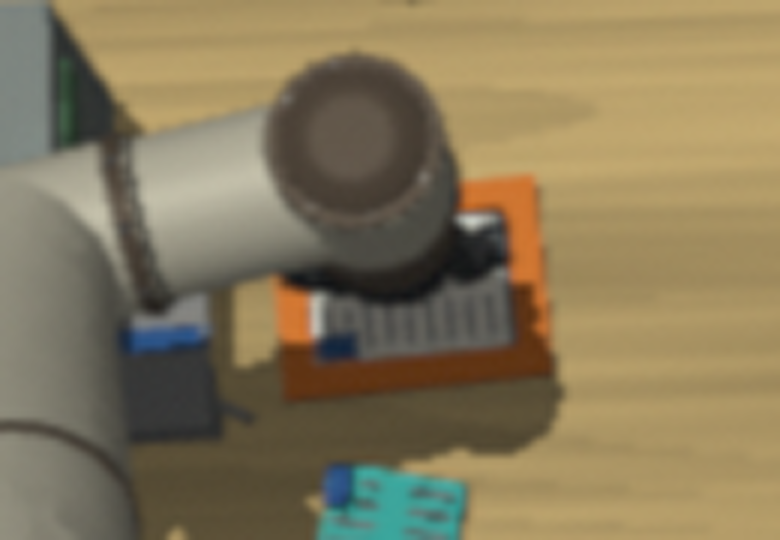

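Run:
```python
from h import *
s=read_camera('side');t=read_camera('top')
f=lambda p:(p[0]/7+220-.5,p[1]/7+130-.5)
g=lambda p:(p[0]/6+160-.5,p[1]/6+150-.5)
def seg(c,h,a,b,z,n):
    A,B=onz(c,h(a),z),onz(c,h(b),z);d=B-A;print(n,A[:2].round(4),B[:2].round(4),np.rad2deg(np.arctan2(d[1],d[0])).round(1))
seg(s,f,(431,455),(377,302),.02,'right edge side')
seg(s,f,(210,488),(168,318),.0,'left bottom side')
seg(s,f,(212,492),(428,478),.0,'rear bottom side')
seg(t,g,(552,375),(285,400),.0,'-x bottom top')
seg(t,g,(552,370),(538,178),.02,'rear top')
```

```text
right edge side [ 0.6199 -0.1228] [0.6144 0.0355] 92.0
left bottom side [ 0.5023 -0.114 ] [0.4948 0.0611] 92.5
rear bottom side [ 0.503  -0.1178] [ 0.6205 -0.1156] 1.1
-x bottom top [ 0.5008 -0.1283] [0.4919 0.0311] 93.2
rear top [ 0.5005 -0.1285] [ 0.617  -0.1244] 2.0
```

```bash
python3 -m pendant '{"twist":[[0,0,0.3],[0,0,0.6],[0,0,1],[0,0,1],[0,0,1],[0,0,1],[0,0,1]],"delta_pos":[[0.04,-0.8,0],[0.08,-1.6,0],[0.12,-2.4,0],[0.16,-3.2,0],[0.2,-4,0],[0.21,-4.5,0],[0.21,-4.5,0]],"grip":[1,1,1,1,1,1,1]}' 60
python3 - <<'E'
from h import *
st=state();R=st['ee_rot'];print(st['eef_pos'],st['force'],st['ft_torque'],np.rad2deg(np.arctan2(-R[1,1],-R[0,1])),R[2].round(4))
c=read_camera('top');crop(c,160,150,290,240,6,'k1')
s=read_camera('side');crop(s,220,130,310,222,7,'k2')
E
```

```text
t: 16.2
eef_pos: [0.5547, 0.0011, 0.0279]
ee_rot: [[0.999, 0.051, 0.002], [0.051, -0.999, -0.002], [0.002, 0.002, -1.0]]
force: [3.9, -7.6, 0.3]
grip_width: 0.244
[0.55467646 0.0011258  0.02791974] [ 3.9488962  -7.64119432  0.34794386] [-2.26949415 -1.07481997 -0.01479949] 92.89504828548908 [ 0.0022  0.0021 -1.    ]
```

View pics/k2.png

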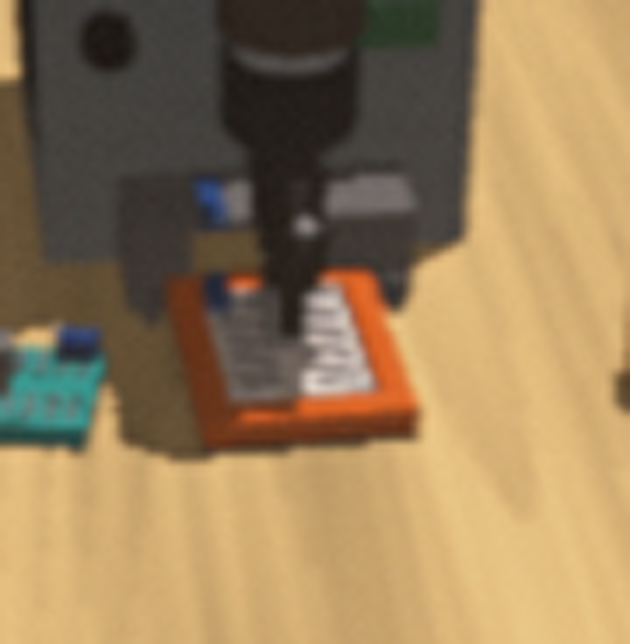

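View pics/k1.png

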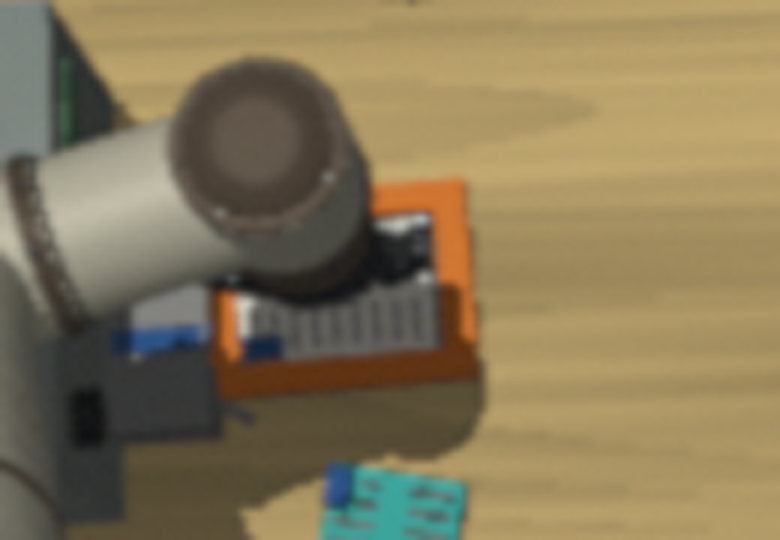

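Run:
```python
from h import *
s=read_camera('side');t=read_camera('top')
f=lambda p:(p[0]/7+220-.5,p[1]/7+130-.5)
g=lambda p:(p[0]/6+160-.5,p[1]/6+150-.5)
def seg(c,h,a,b,z,n):
    A,B=onz(c,h(a),z),onz(c,h(b),z);d=B-A;print(n,A[:2].round(4),B[:2].round(4),np.rad2deg(np.arctan2(d[1],d[0])).round(1))
seg(s,f,(417,408),(372,275),.02,'right edge side')
seg(s,f,(205,447),(168,290),.0,'left bottom side')
seg(s,f,(205,447),(415,436),.0,'rear bottom side')
seg(t,g,(480,380),(222,397),.0,'-x bottom top')
seg(t,g,(480,375),(466,182),.02,'rear top')
```

```text
right edge side [ 0.6197 -0.0771] [0.616  0.0661] 91.5
left bottom side [ 0.5034 -0.0749] [0.4975 0.0929] 92.0
rear bottom side [ 0.5034 -0.0749] [ 0.6199 -0.0748] 0.0
-x bottom top [ 0.4994 -0.0853] [0.4951 0.0685] 91.6
rear top [ 0.4992 -0.0861] [ 0.6162 -0.0813] 2.3
```

```bash
python3 -m pendant '{"twist":[[0,0,0.3],[0,0,0.6],[0,0,0.8],[0,0,0.8]],"delta_pos":[[0.03,-0.5,0],[0.06,-1,0],[0.08,-1.5,0],[0.08,-1.5,0]],"grip":[1,1,1,1]}' 60
python3 - <<'E'
from h import *
st=state();R=st['ee_rot'];print(st['eef_pos'],st['force'],st['ft_torque'],np.rad2deg(np.arctan2(-R[1,1],-R[0,1])),R[2].round(4))
c=read_camera('top');crop(c,160,150,290,240,6,'l1')
s=read_camera('side');crop(s,220,130,310,222,7,'l2')
E
```

```text
t: 16.8
eef_pos: [0.5541, 0.015, 0.0278]
ee_rot: [[0.999, 0.036, 0.001], [0.036, -0.999, -0.003], [0.001, 0.003, -1.0]]
force: [-0.4, -4.8, 1.1]
grip_width: 0.244
[0.55414067 0.01498084 0.02781629] [-0.43816192 -4.81672228  1.14822284] [-1.33274536 -0.0712925  -0.12261866] 92.04663870935154 [ 6.0e-04  3.3e-03 -1.0e+00]
```

View pics/l2.png

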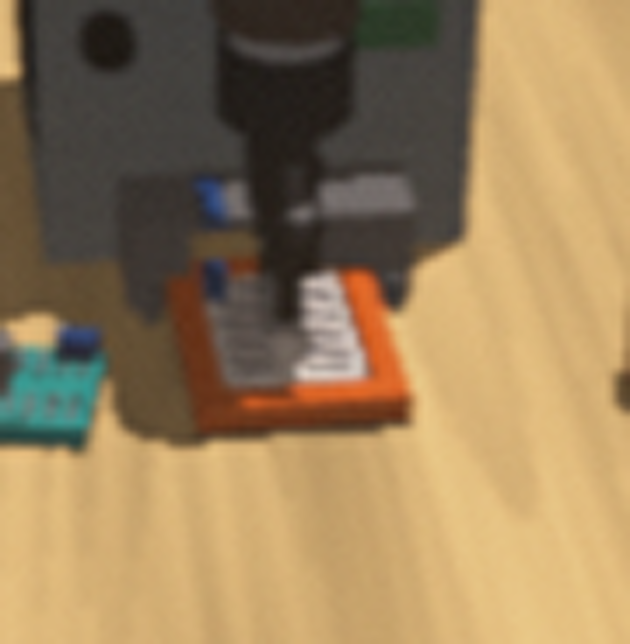

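The cassette is entering squarely. The only force is the sliding drag of about 5 N. I'll release, lift, go behind it and push with two spread fingers.

```bash
python3 -m pendant '{"twist":[[0,0,0],[0,0,0],[0,0,0],[0,0,0],[0,0,0],[0,0,0],[0,0,0]],"delta_pos":[[0,0.05,0],[0,0.05,0],[0,0.05,0],[0,0.05,-2],[0,0.05,-5],[0,0.05,-8],[0,0.05,-8]],"grip":[4.2,4.2,4.2,4.2,4.2,4.2,4.2]}' 60
python3 -m pendant '{"twist":[[0,0,8],[0,0,16],[0,0,24],[0,0,32],[0,0,40],[0,0,48],[0,0,56],[0,0,64],[0,0,72],[0,0,80],[0,0,88],[0,0,90.6]],"delta_pos":[[0,1,0],[0,2,0],[0,3,0],[0,4,0],[0,5,0],[0,6,0],[0,7,0],[0,8,0],[0,9,0],[0,10,0],[0,11,0],[0,11,0]],"grip":[6,6,6,6,6,6,6,6,6,6,6,6]}' 60
python3 - <<'E'
from h import *
st=state();R=st['ee_rot'];print(st['eef_pos'],R.round(4).tolist(),np.rad2deg(np.arctan2(R[1,1],R[0,1])),st['joint_positions'].round(2),st['grip_width'])
c=read_camera('top');crop(c,160,150,290,240,6,'m1')
s=read_camera('side');crop(s,220,130,310,222,7,'m2')
E
```

```text
t: 17.6
eef_pos: [0.5572, 0.0157, 0.1122]
ee_rot: [[0.999, 0.037, 0.01], [0.037, -0.999, -0.001], [0.01, 0.001, -1.0]]
force: [0.7, -0.5, 0.8]
grip_width: 0.493
t: 18.8
eef_pos: [0.5609, -0.0949, 0.1115]
ee_rot: [[0.022, -1.0, 0.009], [-1.0, -0.022, -0.001], [0.001, -0.009, -1.0]]
force: [-0.3, -0.6, 0.1]
grip_width: 0.699
[ 0.56090367 -0.09486683  0.11152516] [[0.0218, -0.9997, 0.0091], [-0.9998, -0.0218, -0.0008], [0.001, -0.0091, -1.0]] -178.74846089342685 [ 0.12  0.4  -0.3   0.   -0.86 -0.1 ] 0.6985792251619458
```

View pics/m1.png

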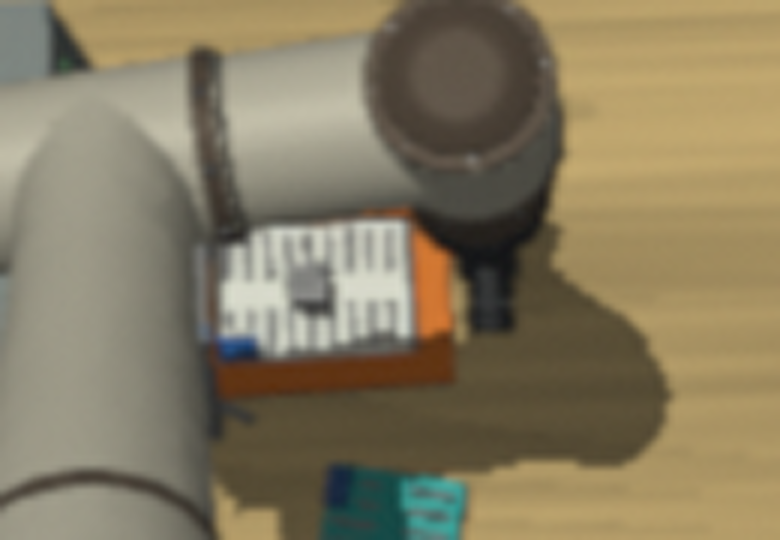

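View pics/m2.png

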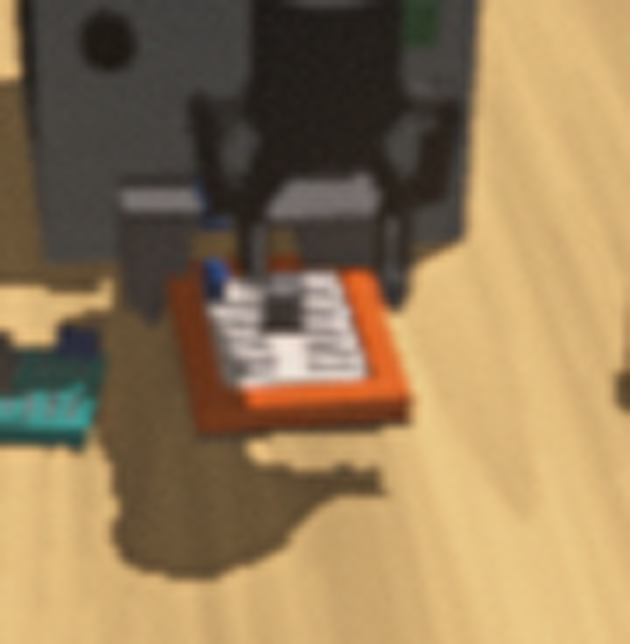

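```bash
python3 -m pendant '{"twist":[[-0.5,0,0],[-0.5,0,0],[-0.5,0,0],[-0.5,0,0],[-0.5,0,0],[-0.5,0,0]],"delta_pos":[[1,0.2,0],[1.5,0.26,2.5],[1.5,0.26,6],[1.5,0.26,9],[1.5,0.26,10],[1.5,0.26,10]],"grip":[6,6,6,6,6,6]}' 60
python3 - <<'E'
from h import *
st=state();R=st['ee_rot'];print(st['eef_pos'],R.round(4).tolist(),st['force'],st['grip_width']*8.54)
s=read_camera('side');crop(s,220,140,310,222,7,'n2')
f=lambda p:(p[0]/7+220-.5,p[1]/7+130-.5)
for p in((205,432),(305,427),(408,420)):print(onz(s,f(p),0))
E
```

```text
t: 19.5
eef_pos: [0.5587, -0.1097, 0.0102]
ee_rot: [[0.027, -1.0, -0.003], [-1.0, -0.027, -0.001], [0.001, 0.003, -1.0]]
force: [0.3, -0.4, 0.5]
grip_width: 0.701
[ 0.55866416 -0.10970062  0.01016411] [[0.0267, -0.9996, -0.0033], [-0.9996, -0.0267, -0.0014], [0.0013, 0.0033, -1.0]] [ 0.29500751 -0.42458794  0.47157454] 5.988896917196963
[ 0.50484741 -0.06025648  0.        ]
[ 0.56050228 -0.06040725  0.        ]
[ 0.61854326 -0.05872839  0.        ]
```

View pics/n2.png

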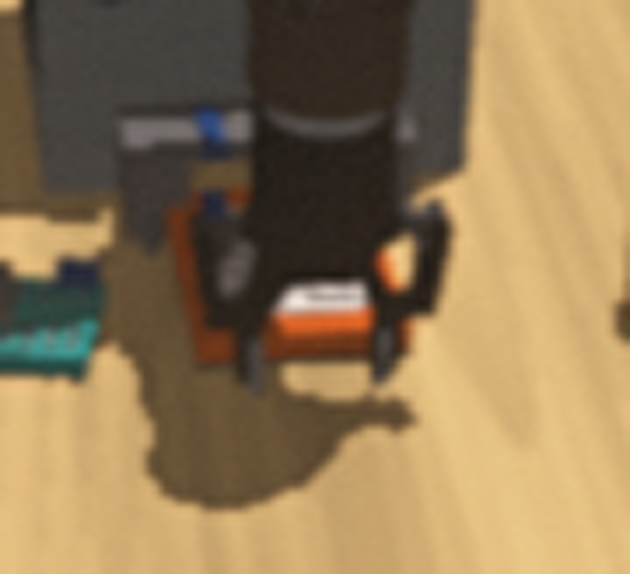

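Run:
```python
from h import *
s=read_camera('side')
for z in(0,.01,.02):
  for y in(-.11,-.12): print(z,y,((proj(s,(.5257,y,z))+.5-[220,140])*7).round(0),((proj(s,(.5917,y,z))+.5-[220,140])*7).round(0))
```

```text
0 -0.11 [252. 411.] [374. 405.]
0 -0.12 [255. 422.] [377. 416.]
0.01 -0.11 [253. 396.] [374. 390.]
0.01 -0.12 [255. 407.] [377. 400.]
0.02 -0.11 [253. 381.] [375. 374.]
0.02 -0.12 [255. 391.] [378. 385.]
```

```bash
python3 -m pendant '{"twist":[[0,0,0],[0,0,0],[0,0,0],[0,0,0],[0,0,0],[0,0,0],[0,0,0],[0,0,0]],"delta_pos":[[0,0,0.4],[0,0,0.7],[-1,0,0.7],[-2,0,0.7],[-3,0,0.7],[-4,0,0.7],[-5,0,0.7],[-5,0,0.7]],"grip":[6,6,6,6,6,6,6,6]}' 60
python3 - <<'E'
from h import *
st=state();R=st['ee_rot'];print(st['eef_pos'],st['force'],st['ft_torque'],np.rad2deg(np.arctan2(R[1,1],R[0,1])))
s=read_camera('side');crop(s,220,130,310,212,7,'o2')
E
```

```text
t: 20.4
eef_pos: [0.5594, -0.0582, 0.0057]
ee_rot: [[0.029, -1.0, 0.002], [-1.0, -0.029, -0.001], [0.001, -0.002, -1.0]]
force: [-0.3, 0.4, 0.4]
grip_width: 0.703
[ 0.55935164 -0.05821025  0.00571271] [-0.27410878  0.35515302  0.35251305] [0.07045911 0.01683752 0.01590875] -178.34710139851234
```

View pics/o2.png

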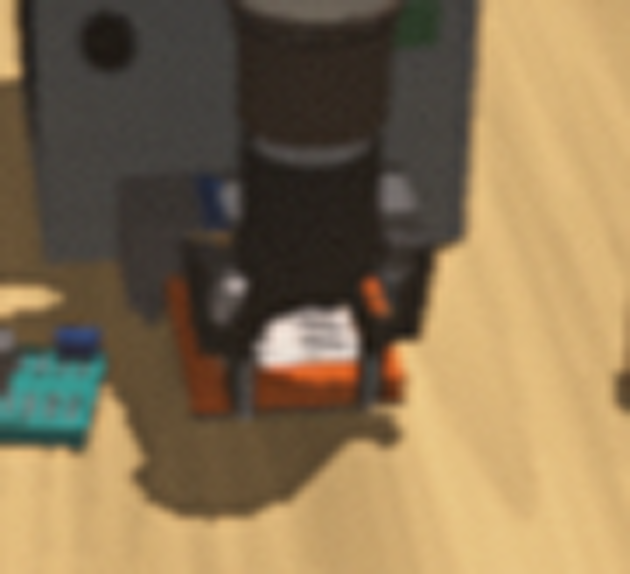

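```bash
python3 -m pendant '{"twist":[[0,0,0],[0,0,0],[0,0,0],[0,0,0],[0,0,0],[0,0,0],[0,0,0],[0,0,0],[0,0,0]],"delta_pos":[[-1,0,0.1],[-2,0,0.1],[-3,0,0.1],[-4,0,0.1],[-5,0,0.1],[-6,0,0.1],[-7,0,0.1],[-7.5,0,0.1],[-7.5,0,0.1]],"grip":[6,6,6,6,6,6,6,6,6]}' 60
python3 - <<'E'
from h import *
st=state();R=st['ee_rot'];print(st['eef_pos'],st['force'],st['ft_torque'],np.rad2deg(np.arctan2(R[1,1],R[0,1])))
s=read_camera('side');crop(s,220,110,310,192,7,'p2')
c=read_camera('top');crop(c,160,150,290,240,6,'p1')
E
```

```text
t: 21.35
eef_pos: [0.5573, 0.0159, 0.0054]
ee_rot: [[0.029, -1.0, 0.002], [-1.0, -0.029, -0.002], [0.002, -0.002, -1.0]]
force: [-0.9, -4.8, 3.3]
grip_width: 0.705
[0.5572819  0.01590964 0.00536077] [-0.94455819 -4.77331038  3.26607977] [-1.19895104  0.00949454  0.026848  ] -178.33869994559245
```

View pics/p2.png

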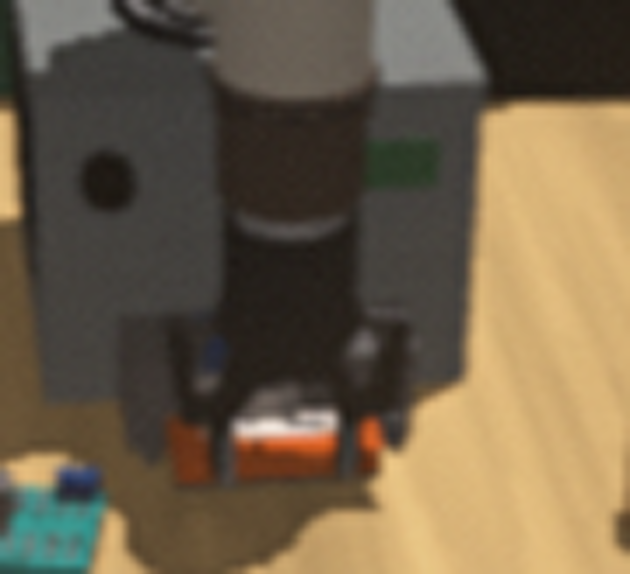

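View pics/p1.png

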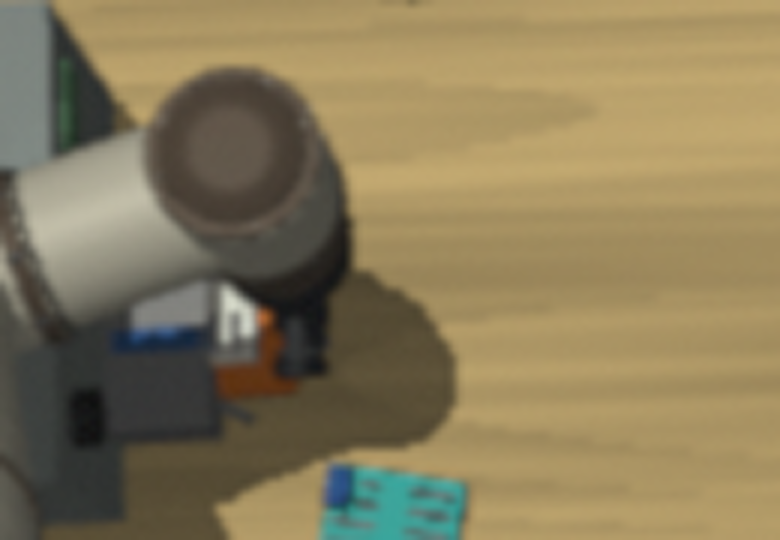

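```bash
python3 -m pendant '{"twist":[[0,0,0],[0,0,0],[0,0,0],[0,0,0],[0,0,0]],"delta_pos":[[-0.5,0,0],[-1,0,0],[-1.5,0,0],[-2,0,0],[-2,0,0]],"grip":[6,6,6,6,6]}' 60
python3 - <<'E'
from h import *
st=state();R=st['ee_rot'];print(st['eef_pos'],st['force'],st['ft_torque'],np.rad2deg(np.arctan2(R[1,1],R[0,1])))
E
```

```text
t: 21.95
eef_pos: [0.5565, 0.0354, 0.0052]
ee_rot: [[0.028, -1.0, 0.002], [-1.0, -0.028, -0.002], [0.002, -0.002, -1.0]]
force: [-0.3, -4.9, 2.5]
grip_width: 0.703
[0.55652664 0.03543741 0.00517809] [-0.26694355 -4.90322766  2.47601701] [-1.26764741 -0.16978413 -0.10461672] -178.38992416845656
```

```bash
python3 -m pendant '{"twist":[[0,0,0],[0,0,0],[0,0,0],[0,0,0]],"delta_pos":[[-0.2,0,0],[-0.4,0,0],[-0.6,0,0],[-0.6,0,0]],"grip":[6,6,6,6]}' 60
python3 -m pendant '{"twist":[[0,0,0],[0,0,0],[0,0,0]],"delta_pos":[[-0.2,0,0],[-0.4,0,0],[-0.4,0,0]],"grip":[6,6,6]}' 60
```

```text
t: 22.35
eef_pos: [0.556, 0.0401, 0.0052]
ee_rot: [[0.027, -1.0, 0.001], [-1.0, -0.027, -0.004], [0.004, -0.001, -1.0]]
force: [0.8, -8.0, 2.6]
grip_width: 0.705
t: 22.65
eef_pos: [0.5554, 0.0404, 0.0052]
ee_rot: [[0.025, -1.0, -0.002], [-1.0, -0.025, -0.008], [0.008, 0.002, -1.0]]
force: [3.1, -18.9, 2.5]
grip_width: 0.702
```

It's solid at TCP y = 0.040, where the force rises to 19 N. That fits the stop, since the rear face should be at about y = 0.049. I'll back off, lift and look.

```bash
python3 -m pendant '{"twist":[[0,0,0],[0,0,0],[0,0,0],[0,0,0],[0,0,0],[0,0,0],[0,0,0],[0,0,0],[0,0,0],[0,0,0]],"delta_pos":[[1,0,0],[3,0,0],[6,0,0],[9,0,-1],[12,0,-5],[15,0,-9],[18,0,-13],[21,0,-17],[24,0,-18],[24,0,-18]],"grip":[6,6,6,6,6,6,6,6,6,6]}' 60
python3 - <<'E'
from h import *
st=state();print(st['eef_pos'],st['force'])
c=read_camera('top');crop(c,150,150,250,240,7,'q1');cv2.imwrite('pics/q0.png',c['pixels'][:,:,::-1])
s=read_camera('side');crop(s,220,100,310,192,7,'q2')
E
```

```text
t: 23.65
eef_pos: [0.563, -0.2005, 0.1895]
ee_rot: [[0.021, -1.0, 0.004], [-1.0, -0.021, -0.008], [0.008, -0.004, -1.0]]
force: [0.3, 0.3, -0.8]
grip_width: 0.701
[ 0.56296233 -0.20053696  0.1895492 ] [ 0.26267229  0.25413152 -0.84298494]
```

View pics/q1.png

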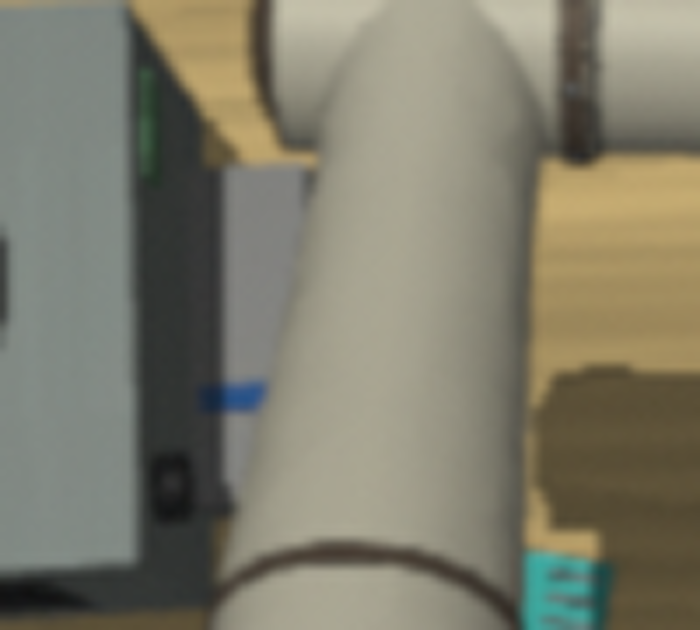

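View pics/q2.png

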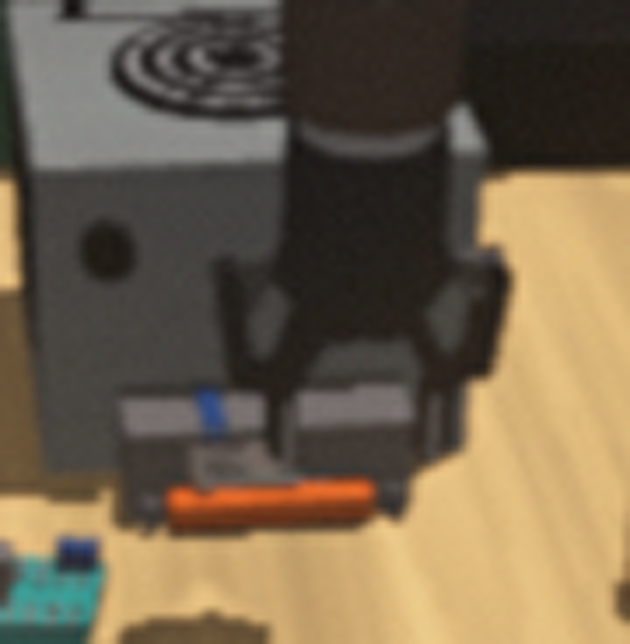

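View pics/q0.png

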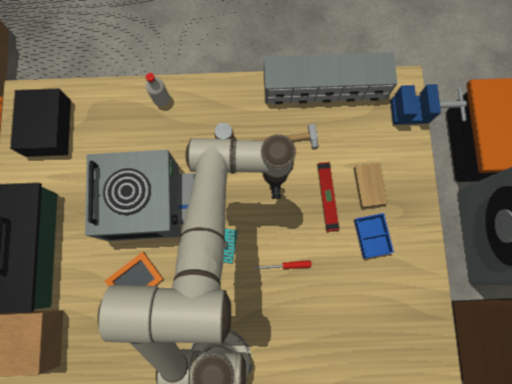

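```bash
python3 -m pendant '{"twist":[[0,0,0],[0,0,0],[0,0,0],[0,0,0],[0,0,0],[0,0,0]],"delta_pos":[[4,0,-1],[8,0,-2],[12,0,-3],[16,0,-3],[20,0,-3],[22,0,-3]],"grip":[6,6,6,6,6,6]}' 60
python3 - <<'E'
from h import *
c=read_camera('top');crop(c,150,150,250,240,7,'r1');cv2.imwrite('pics/r0.png',c['pixels'][:,:,::-1])
s=read_camera('side');crop(s,225,140,295,185,11,'r2')
E
```

```text
t: 24.35
eef_pos: [0.5662, -0.4186, 0.2152]
ee_rot: [[0.023, -1.0, -0.005], [-1.0, -0.023, -0.004], [0.004, 0.005, -1.0]]
force: [-0.3, 0.0, 0.2]
grip_width: 0.705
```

View pics/r1.png

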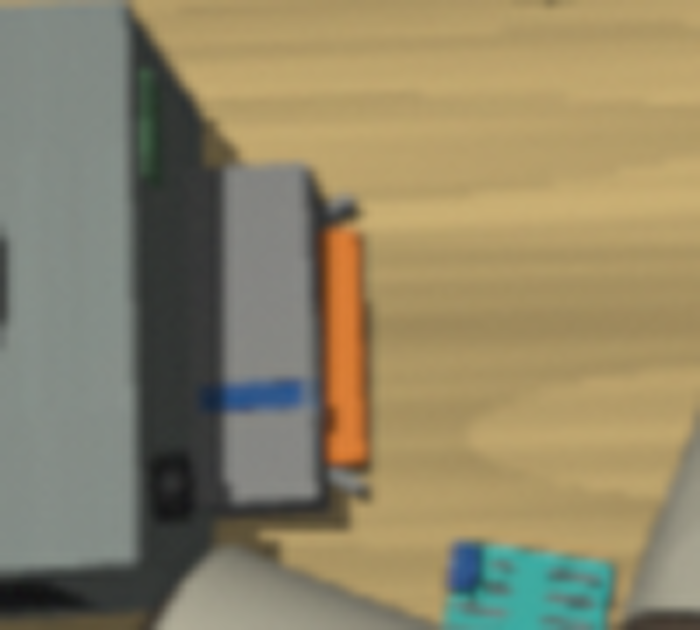

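View pics/r2.png

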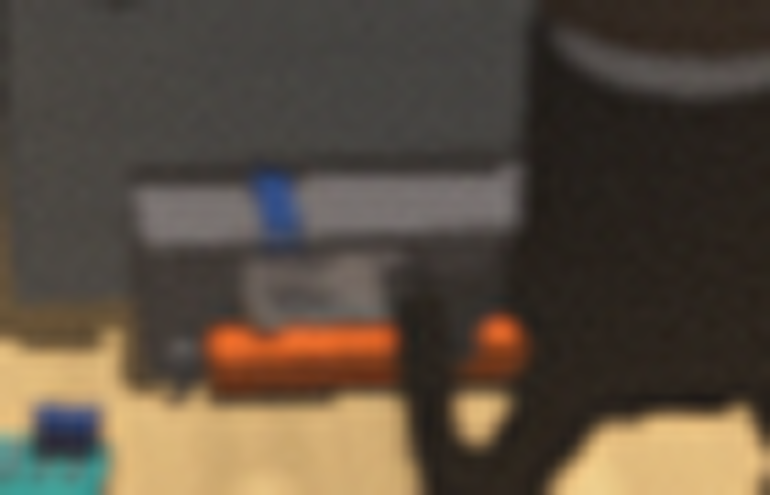

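Run:
```python
from h import *
c=read_camera('top')
g=lambda p:(p[0]/7+150-.5,p[1]/7+150-.5)
for p in((362,235),(369,465)): print('rear',onz(c,g(p),.02))
for p in((307,168),(322,498)): print('dock edge',onz(c,g(p),.058))
st=state();print(st['t'],st['force'])
finish_job()
```

```text
rear [0.60922945 0.04767776 0.02      ]
rear [0.4902804  0.04567506 0.02      ]
dock edge [0.63580451 0.07005395 0.058     ]
dock edge [0.46895679 0.0642354  0.058     ]
24.5 [-0.28389418  0.81923503 -0.3763027 ]
the job is handed in; nothing more can be done
```

I turned the filter round in the far orange cassette, slid the cassette into the air cleaner's slot until it stopped, and handed the job in at 24.5 s.

- **Filter:** I lifted it by its grip, gave it a half turn and lowered it back with the blue key towards the cleaner. The first try at lowering stopped on the rear rim of the pocket at about 23 N. I raised it 3 mm, shifted it 2 mm, and it then went in without contact.
- **Sliding in:** I dragged the cassette flat on the bench by the grip until its front edge was in the slot. Then I let go and pushed the rear face with two spread fingers.
- **Home position:** Sliding took about 5 N, then the push went solid at 19 N. In the last top view, about 20 mm of the cassette stands out of the mouth and it sits square in the slot. The rear edge measured 18 to 22 mm from the dock edge, against the 20 mm specified, with about 2 mm camera uncertainty.
- **Surroundings:** I saw no sign in the pictures that the other things had moved, but I did not measure them. The arm ended clear of everything, with force readings under 1 N.
- **Disagreements and limits:** The two cameras differed by 2 to 4 mm on positions, so I settled the filter's seating and the final stop by force. In the last pictures the grip and key are under the dock and could not be seen. I last saw the key, correctly placed, just before the final push.

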